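Clear broken glass off a swing-head tester

TASK

Get the tester ready for its next sample: with the pin tool, reach through the yellow-framed hole in its side and trip the hidden latch so that the waste tray springs fully open; loosen the orange clamp knob, swing the head off the deck until its white pointer lines up with the red mark, and tighten the knob fully again. With the scraper, sweep all the broken glass off the deck into the tray (it is sharp: never touch it with the fingers), and leave both tools lying on the dark teal tool mat. Do not disturb the other things on the bench.

Things in the scene. Friction and masses are not known exactly. Their poses are not given: they have to be found in the camera images.
- tester: Beige swing-head tester, fixed: a box 100 mm high, x -110..110, y -120..215 mm about its origin (on the bench), turned 5 to 25 degrees clockwise. Its top is an aluminium deck, 100 mm above the bench, x -85..85, y -120..100, with rims 12 mm high on both x sides and at the +y end, open at the -y edge, from which glass falls into the open waste tray. The head swivels on a vertical axis at x 0, y 145.
- latch_hole (a point): Centre of the mouth of the square access hole, 30 x 30 mm, in the tester's +y side wall (6 mm thick, yellow frame standing out 5 mm), 50 mm above the bench. Axes as the tester's: a pin goes in along -y. 31 mm in from the mouth is a sprung pad, 32 mm wide, 34 high; pushing it 6 to 8 mm further (about 6 N; its stop is at 10 mm) trips the latch.
- waste_tray (a joint): Travel of the waste tray (m): 0 shut under the deck and held by the latch; once tripped a spring drives it out along the tester's -y to 0.105 (fully open) in about a second, and it stays there.
- tray_floor (a point): Centre of the inner floor of the tray (inside 188 x 117 mm, walls 46 mm high, rim 62 mm above the bench). Axes as the tester's.
- clamp_knob (a joint): Clamp knob angle (rad): 0 fully tight (hard stop), grows counterclockwise seen from above to 1.5 (stop). The head is clamped when tight, and free beyond about 0.95. Turning takes about 0.3 N m; it stays where left.
- knob_grip (a point): Middle of the knob's orange bar, 66 mm long x 17 mm wide x 28 mm high, on the swivel axis; the bar reaches from 16 mm below to 12 mm above this point, which is 165 mm above the bench. The bar lies along this point's x axis, which turns with the knob. Under it is a disc of 66 mm diameter.
- head (a joint): Head angle (rad): about 0 over the deck; grows clockwise seen from above, as the head swings over the front (-x) side of the tester; range -0.3..2.2. When loose it takes about 2 N at the post, and stays where left. Its underside is 22 mm above the deck.
- head_post (a point): Steel grip post on the head, upright, 18 mm diameter, 115 mm from the swivel axis; it stands 43 mm out of the head's top (154 to 197 mm above the bench), this point is 22 mm above its foot. The dark motor under it has 64 mm diameter.
- pointer (a point): Tip of the head's white pointer, on the head's tail, 80 mm from the swivel axis on the side opposite to the post.
- mark (a point): Inner end of the red mark, 80 mm from the swivel axis on the dark scale plate, to which the pointer must be brought; it differs from start to start (head angle 1.3 to 1.9 rad).
- pin_tool: Pin tool lying on the bench: red square handle 90 mm long x 28 x 28 mm along its x axis, and from the handle's +x end a steel rod 8 mm in diameter, 75 mm long. Origin at the handle's centre; tip at x = +120 mm. 0.12 kg.
- scraper: Scraper: blue foot 36 (x) x 100 (y) x 22 mm with a grey square handle 26 x 26 mm standing on its middle, 70 mm high in all. Origin at the centre of its underside. It sweeps with its long side (y) across. 0.3 kg.
- tool_mat: Dark teal mat, fixed, 250 (x) x 170 (y) x 3 mm, origin at the centre of its underside. The scraper starts on it.
- chip1: Piece of broken green glass, 28 x 19 x 10 mm, origin at the centre of its underside; on the deck at the start. There are 3 to 6; absent ones read None.
- chip2: Piece of broken green glass, 28 x 19 x 10 mm, origin at the centre of its underside; on the deck at the start. There are 3 to 6; absent ones read None.
- chip3: Piece of broken green glass, 28 x 19 x 10 mm, origin at the centre of its underside; on the deck at the start. There are 3 to 6; absent ones read None.
- chip4: Piece of broken green glass, 28 x 19 x 10 mm, origin at the centre of its underside; on the deck at the start. There are 3 to 6; absent ones read None.
- chip5: Piece of broken green glass, 28 x 19 x 10 mm, origin at the centre of its underside; on the deck at the start. There are 3 to 6; absent ones read None.
- chip6: Piece of broken green glass, 28 x 19 x 10 mm, origin at the centre of its underside; on the deck at the start. There are 3 to 6; absent ones read None.
- sample_bottle: Bystander, amber bottle, 60 mm diameter, 130 high: leave it alone. Origin at the centre of its underside.
- beaker: Bystander, glass beaker, 66 mm diameter, 85 high: leave it alone. Origin at the centre of its underside.
- reagent_jar: Bystander, glass jar, 64 mm diameter, 80 high: leave it alone. Origin at the centre of its underside.
- solvent_can: Bystander, metal can, 70 mm diameter, 120 high: leave it alone. Origin at the centre of its underside.
- timer: Bystander, white timer, 70 x 90 x 24 mm: leave it alone. Origin at the centre of its underside.

How it is judged:
By the outcome, as a careful person would: the job done as asked, in the order asked, and still so for the second after the job is handed in, with the robot touching nothing.
Of chip1, chip2, chip3, chip4, chip5, chip6 only 3 to 6 are there at a start; the rules pass over those that are not, and their reading is None.
At some moment in a run one of scraper, pin_tool may be knocked a few centimetres aside while the robot is not near it.
It also fails if it takes over 210 s, if anything falls off the work surface, if the arm or the gripper's body presses on something with over 40 N, if the wrist force passes 120 N, or if a joint passes its speed limit or range.

ROBOT

A 6-joint arm with a two-finger parallel gripper is mounted at the origin on the work surface. World frame = base frame: x ahead of the robot, y to its left, z up, the work surface at z = 0. Lengths are in m, angles in degrees, forces in N, time in s.
With the tool pointing down it reaches from about 0.325 to 0.775 m from the base axis. Payload 5.5 kg.
Tool frame: the origin (TCP) lies midway between the tips of the shut fingers; the grasp point (between the pads) lies 19 mm behind it (r.hold_point_z is the distance from the TCP to the grasp point, in m); x points along the fingers, y is the direction in which the jaws open and shut, and the axes are right-handed (so a half turn about x gives the same grasp; the last joint's range is limited). The gripper opens to 85 mm and grips with 20 to 120 N. Pads are 22 mm wide; open, the fingers measure 114 mm over their backs; the gripper's body (76 mm by 85 mm) begins 54 mm behind the grasp point. The pads swing forward as they close: fully open they stand 13 mm farther back than shut.
Start: joints at [63.616, 5.22, 70.514, -0, 104.267, -3.249], TCP at [0.236, 0.552, 0.231] pointing down, gripper open.
Joint ranges: [-164.24, 164.24], [-49.07, 125.15], [9.68, 141.18], [-86.29, 266.29], [3.28, 154.24], [-151.56, 151.56]. Speed limits (degrees/s): [147.25, 147.25, 172.46, 180, 180, 180].

INTERFACE

Orientations are given as [roll, pitch, yaw] about the fixed x, y, z axes, in that order (R = Rz(yaw) Ry(pitch) Rx(roll)).
In Python, from bench import sensors, optics, job_done, r gives the robot as it stands. The module is installed in compiled form; this text tells all that it offers.
- The arm moves only by the tool carry_out, never from a script. Its argument "plan" is a list of rows, each an object of numbers: "claw": the gripper's target within -1 to 1 (fully open at 1, half-way at 0, shut at -1); "dx", "dy", "dz": the shift along the tool's x, y, z in mm; "twist": the turn about the tool's x in degrees. A call has 1 to 20 rows; each row is the pose to reach, as a shift and turn from the pose commanded when the call began, along the tool's axes at that moment; what a row does not reach only later rows make up. A row lasts 1/8 s, in which the tool goes at most 62.5 mm and 10.7 degrees, less where a joint would pass 70% of its speed; a pose out of reach is approached as far as the arm can. A call with a gripper value outside its range is refused whole. The fingers move at their own pace and stop on an object; the grip force is fixed at half the most. Time passes only in rows, so rows that repeat a pose let the fingers close. It gives the time, the measured TCP pose, the force and the opening at its end, in the units of the state.
- sensors.get_state(): the state, without advancing time (a new reading comes with each control period).
- optics.grab_frame(name): name is "scene" or "side" or "wrist"; returns a dict with "image" (420x560x3 uint8, red, green, blue), "fx", "fy", "cx", "cy" (pixels), "distortion" ([k1, k2, p1, p2, k3] as OpenCV has them; the pictures are not rectified), "R" (3x3) and "t" (3): a world point X has camera coordinates R X + t. Camera axes: x right, y down, z forward; pixel columns grow to the right and rows downward; lengths in m; the calibration is good to about 2 mm. A picture is of the moment at which its call begins. There is no depth.
- job_done(): hands the job in, once; it reports no verdict.
The state is a dict: "t": time; "qpos": joint angles; "qd": joint speeds; "effort": joint torques, N m; "tcp_pos": TCP position; "tool_rot": TCP orientation; "ft_force": force on the tool from outside, world axes, zero at the start; "ft_torque": the same for the moment, N m; "opening": finger opening in m.
Only numpy, scipy, OpenCV 4.12 (cv2) and the standard library are available. Lean on these libraries where they do the work, as an engineer would, in place of code of your own. Each camera call takes 0.05 s, during which the arm holds its last target.

## Working session

There is one attempt and no reset: what is moved stays moved. The work goes in short steps, Python scripts to look and compute and a tool call to move; the robot and the scene stay as the last step left them, time stands still between calls to the robot, and variables do not carry over. Pictures are saved under pics/ and viewed, and the job is handed in when it is done.

Besides the shell and the picture viewer there is one more tool, called after "Request:" as name(argument=value, ...) on one line, values as JSON. carry_out: Moves the arm, as the interface text tells. Its arguments: {"type":"object","properties":{"plan":{"type":"array"}},"required":["plan"]}

```bash
ls; mkdir -p pics; cat > h.py <<'E'
import numpy as np, cv2
from scipy.spatial.transform import Rotation as Ro
from bench import sensors, optics, r
def K(f): return np.array([[f['fx'],0,f['cx']],[0,f['fy'],f['cy']],[0,0,1.]])
def grab(n,fn=None):
    f=optics.grab_frame(n)
    if fn: cv2.imwrite('pics/'+fn+'.png',f['image'][:,:,::-1])
    return f
def ray(f,uv):
    p=cv2.undistortPoints(np.array([[uv]],float),K(f),np.array(f['distortion'],float))[0,0]
    R=np.array(f['R']);t=np.array(f['t'])
    d=R.T@np.array([p[0],p[1],1.]);return -R.T@t,d/np.linalg.norm(d)
def onz(f,uv,z):
    c,d=ray(f,uv);return c+d*(z-c[2])/d[2]
def tri(obs):
    A=np.zeros((3,3));b=np.zeros(3)
    for f,uv in obs:
        c,d=ray(f,uv);P=np.eye(3)-np.outer(d,d);A+=P;b+=P@c
    X=np.linalg.solve(A,b)
    return X,[float(np.linalg.norm(np.cross(X-ray(f,uv)[0],ray(f,uv)[1]))) for f,uv in obs]
def proj(f,X):
    R=np.array(f['R'])
    return cv2.projectPoints(np.array(X,float).reshape(-1,3),cv2.Rodrigues(R)[0],np.array(f['t'],float),K(f),np.array(f['distortion'],float))[0][:,0]
def mask(f,lo,hi):
    h=cv2.cvtColor(f['image'],cv2.COLOR_RGB2HSV);return cv2.inRange(h,np.array(lo),np.array(hi))
E
python3 - <<'E'
from h import *
import pickle
s=sensors.get_state();print(s, r.hold_point_z)
F={n:grab(n,n+'0') for n in('scene','side','wrist')}
pickle.dump(F,open('f0.pkl','wb'))
for n,f in F.items(): print(n,-np.array(f['R']).T@np.array(f['t']),np.array(f['R'])[2],f['fx'])
E
```

```text
pics
{'t': 0.0, 'qpos': array([ 6.36159142e+01,  5.26402995e+00,  7.05853843e+01, -2.90772225e-04,
        1.04266475e+02, -3.24925422e+00]), 'qd': array([-0.03126522, -0.10422325,  0.07593428, -0.00611121,  0.0179757 ,
        0.08633874]), 'effort': array([ 7.57386260e-04, -4.58733845e+01, -4.18019807e+01, -7.62122704e-05,
        1.17152411e-02,  3.40783981e-05]), 'tcp_pos': array([0.23561397, 0.5514787 , 0.2301067 ]), 'tool_rot': array([ -93.10985791,   89.8841108 , -116.24476084]), 'ft_force': array([ 0.99017674,  0.20959324, -0.48214149]), 'ft_torque': array([ 0.00813802,  0.0563479 , -0.01298472]), 'opening': 0.08531172862161293} 0.0187
scene [ 1.12732791 -0.18711608  0.98181576] [-0.54413296  0.20074636 -0.81462888] 408.2512838927278
side [ 0.11630713 -0.91428525  1.10912475] [ 0.32079035  0.66440225 -0.6750283 ] 470.34578569888396
wrist [0.15909746 0.58357274 0.37315873] [ 0.29732138 -0.12846219 -0.94609591] 363.0371415380994
```

View pics/scene0.png

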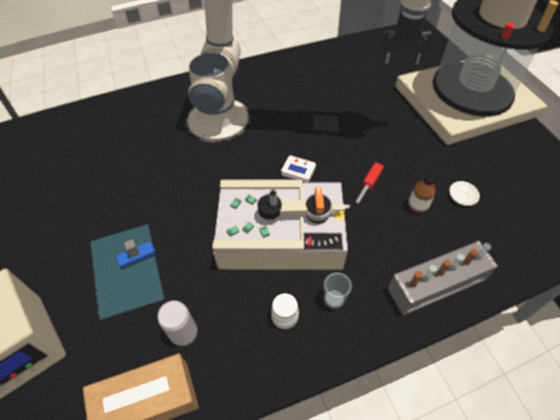

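View pics/side0.png

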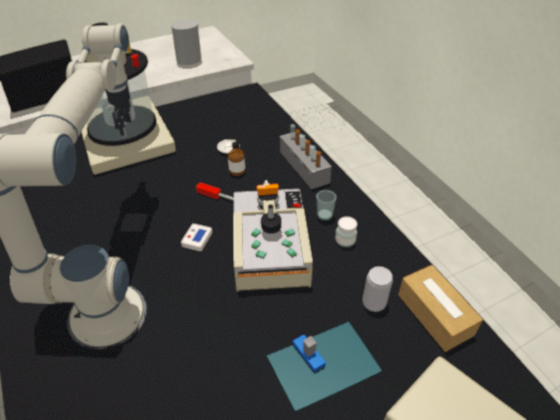

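View pics/wrist0.png

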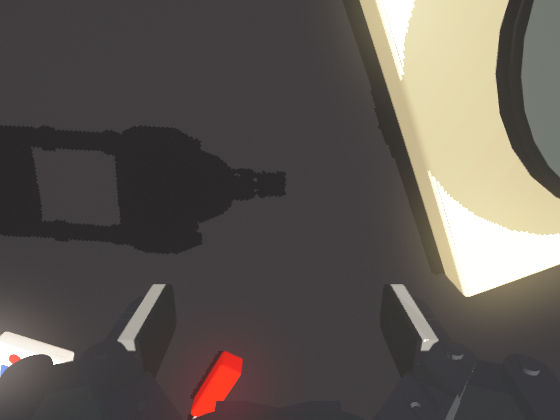

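```bash
python3 - <<'E'
import pickle,cv2
F=pickle.load(open('f0.pkl','rb'))
a=F['scene']['image'][145:285,195:395,::-1];cv2.imwrite('pics/a.png',cv2.resize(a,None,fx=4,fy=4,interpolation=2))
a=F['side']['image'][170:300,185:365,::-1];cv2.imwrite('pics/b.png',cv2.resize(a,None,fx=4.4,fy=4.4,interpolation=2))
E
```

```text
(no output)
```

View pics/a.png

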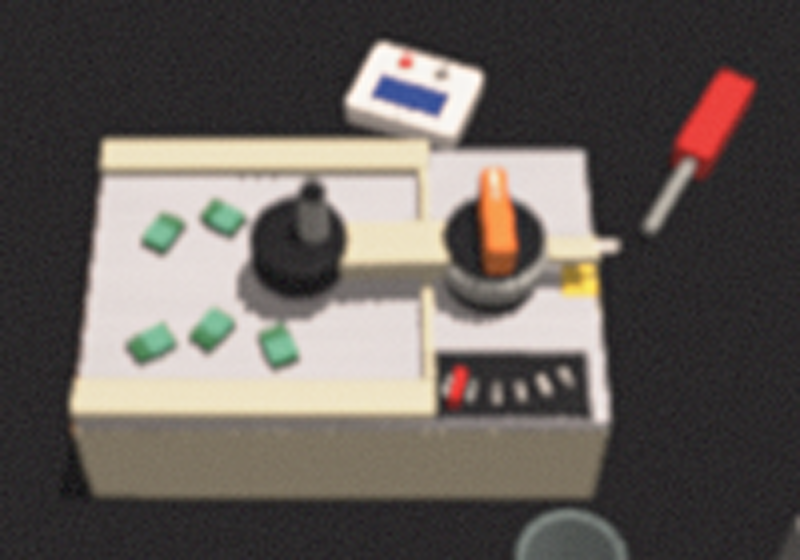

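View pics/b.png

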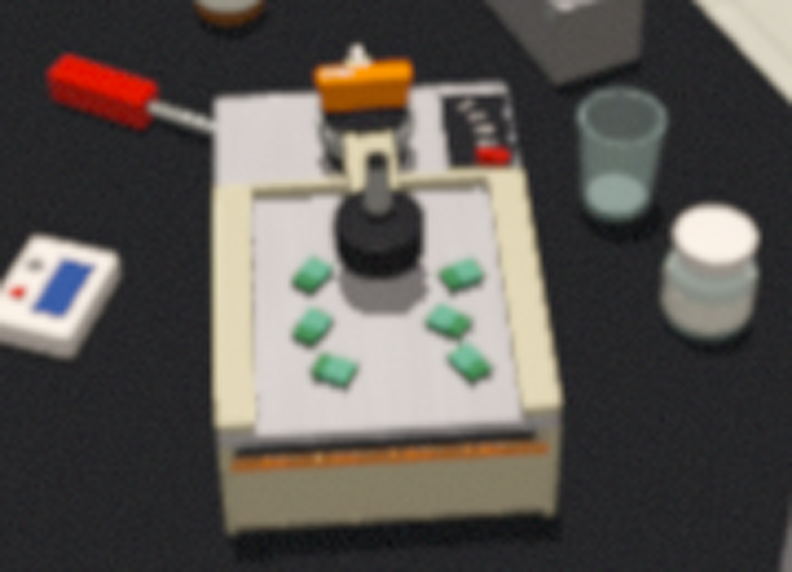

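```bash
python3 - <<'E'
from h import *
import pickle
F=pickle.load(open('f0.pkl','rb'));A,B=F['scene'],F['side']
a=lambda u,v:(195+(u+.5)/4-.5,145+(v+.5)/4-.5)
b=lambda u,v:(185+(u+.5)/4.4-.5,170+(v+.5)/4.4-.5)
P=dict(pynx=((585,150),(214,97)),pypx=((607,425),(507,84)),nynx=((101,140),(216,425)),nypx=((72,413),(557,405)),
 bar1=((494,172),(314,70)),bar2=((502,270),(412,64)),post=((312,184),(377,157)),point=((618,244),(357,45)),mark1=((460,370),None),mark2=((453,402),None))
for k,(u,w) in P.items():
    if w: print(k,tri([(A,a(*u)),(B,b(*w))]))
    z=.112 if k[:2]=='ny' else .1
    print('  z',onz(A,a(*u),z),onz(B,b(*w),z) if w else'')
E
```

```text
pynx (array([0.50046465, 0.2292978 , 0.09761112]), [0.0019141710475378284, 0.0019141710475379266])
  z [0.50055147 0.23002025 0.1       ] [0.4998923  0.22398498 0.1       ]
pypx (array([0.70597043, 0.14316715, 0.09778216]), [0.0016755749522213248, 0.0016755749522212114])
  z [0.70585788 0.14387775 0.1       ] [0.704966   0.13875364 0.1       ]
nynx (array([ 0.37534847, -0.08580524,  0.11114148]), [0.0014390802105439123, 0.0014390802105438642])
  z [ 0.37481146 -0.08476253  0.112     ] [ 0.37561214 -0.08816114  0.112     ]
nypx (array([ 0.57887231, -0.16498375,  0.10748173]), [0.0007767792016315297, 0.0007767792016315535])
  z [ 0.58113872 -0.16448641  0.112     ] [ 0.5770627  -0.16916856  0.112     ]
bar1 (array([0.54678625, 0.13437175, 0.1739815 ]), [0.0014015928858499432, 0.001401592885849904])
  z [0.49491208 0.16240185 0.1       ] [0.58060015 0.21936827 0.1       ]
bar2 (array([0.61436214, 0.11053574, 0.1701608 ]), [0.0037396425592494736, 0.0037396425592495226])
  z [0.57323057 0.13258202 0.1       ] [0.65091851 0.1923504  0.1       ]
post (array([0.5352359 , 0.01287063, 0.1980947 ]), [0.0035119501217353256, 0.003511950121735193])
  z [0.45778065 0.04129867 0.1       ] [0.58113857 0.10781352 0.1       ]
point (array([0.60548543, 0.19644166, 0.13414531]), [0.002181152977095009, 0.0021811529770950143])
  z [0.58269203 0.21407011 0.1       ] [0.62291822 0.23228376 0.1       ]
  z [0.63465103 0.07509064 0.1       ] 
  z [0.65476524 0.0614524  0.1       ]
```

```bash
cat >> h.py <<'E'
def plan(xyz,jaw=None,st=None):
    """target TCP xyz (m), jaw: world yaw deg of tool y axis (mod 180)"""
    s=st or sensors.get_state(); R=Ro.from_euler('xyz',s['tool_rot'],degrees=True).as_matrix()
    d=R.T@(np.array(xyz)-s['tcp_pos'])*1000
    cur=np.degrees(np.arctan2(R[1,1],R[0,1])); tw=None
    if jaw is not None:
        tw=-((jaw-cur+90)%180-90)
    print('plan dx dy dz twist',np.round(d,1),None if tw is None else round(tw,1),'cur jaw',round(cur,1),'q6',round(s['qpos'][5],1),'q1',round(s['qpos'][0],1),'R tool->world\n',np.round(R,3).tolist())
E
python3 - <<'E'
from h import *
import pickle
F=pickle.load(open('f0.pkl','rb'));A,B=F['scene'],F['side']
W=np.array([[.5003,.2285],[.7055,.143],[.3752,-.086],[.5785,-.1655]])
L=np.array([[-.11,.215],[.11,.215],[-.11,-.12],[.11,-.12]])
w0=W.mean(0);l0=L.mean(0);H=(L-l0).T@(W-w0);U,_,V=np.linalg.svd(H);R=(U@V).T
print('yaw',np.degrees(np.arctan2(R[1,0],R[0,0])),'res',(W-w0)-(L-l0)@R.T); o=w0-R@l0
T=lambda p:o+R@np.array(p)
print('origin',o,'pivot',T([0,.145]),'hole',T([0,.215]),T([0,.22]))
for f in(A,B):
    m=mask(f,(0,150,90),(8,255,255))
    n,l,s,c=cv2.connectedComponentsWithStats(m)
    print([(s[i].tolist(),c[i]) for i in range(1,n) if s[i,4]>20])
E
```

```text
yaw -22.02001933184492 res [[-0.00040004  0.00197628]
 [ 0.00084832 -0.001039  ]
 [ 0.00010168 -0.001961  ]
 [-0.00054996  0.00102372]]
origin [ 0.5220658  -0.01403501] pivot [0.57643073 0.12038766] hole [0.60267586 0.18528136] [0.60455052 0.18991663]
[([502, 22, 12, 17, 121], array([507.44628099,  30.19834711])), ([363, 162, 21, 27, 280], array([373.13928571, 174.06428571])), ([307, 236, 5, 11, 33], array([309.09090909, 241.03030303])), ([10, 373, 7, 5, 24], array([ 12.625, 374.875]))]
[([131, 54, 8, 13, 82], array([134.76829268,  59.7804878 ])), ([196, 182, 25, 17, 264], array([207.68939394, 189.69318182])), ([293, 203, 8, 5, 31], array([296.70967742, 205.19354839]))]
```

```bash
python3 - <<'E'
from h import *
import pickle
F=pickle.load(open('f0.pkl','rb'));A,B=F['scene'],F['side']
a=lambda u,v:(195+(u+.5)/4-.5,145+(v+.5)/4-.5)
b=lambda u,v:(185+(u+.5)/4.4-.5,170+(v+.5)/4.4-.5)
print(tri([(A,(373.1,174.1)),(B,(207.7,189.7))]))
print('tip',onz(A,a(650,228),.014))
print('yellow',onz(A,a(578,280),.07),onz(A,a(578,280),.05))
o=np.array([.5221,-.0140]);y=np.radians(-22);R=np.array([[np.cos(y),-np.sin(y)],[np.sin(y),np.cos(y)]])
for z in(.06,.07,.08): print(R.T@(onz(A,a(578,280),z)[:2]-o))
# yellow extents
m=mask(A,(20,130,100),(32,255,255));n,l,s,c=cv2.connectedComponentsWithStats(m);print([(s[i].tolist(),c[i].tolist()) for i in range(1,n) if s[i,4]>8])
# mark & pointer
piv=np.array([.5764,.1204])
for uv in((460,370),(453,402)):
  p=onz(A,a(*uv),.102)[:2];print(R.T@(p-o)-[0,.145],np.linalg.norm(p-piv))
E
```

```text
(array([0.45194239, 0.37472707, 0.0164411 ]), [0.003210024008442914, 0.0032100240084428303])
tip [0.52519126 0.28212596 0.014     ]
yellow [0.58141304 0.18826508 0.07      ] [0.56943881 0.19649878 0.05      ]
[-0.0278691   0.21133024]
[-0.02077574  0.20975597]
[-0.01368238  0.2081817 ]
[([336, 211, 9, 7, 56], [339.89285714285717, 214.32142857142858])]
[ 0.07224038 -0.02036705] 0.07504528552164416
[ 0.09594504 -0.02546569] 0.09925646147431695
```

```bash
python3 - <<'E'
from h import *
import pickle
F=pickle.load(open('f0.pkl','rb'));W=F['wrist']
print(proj(W,[.236,.552,.23]),proj(W,[.236,.552,.014]))
plan([.452,.375,.2],38)
E
```

```text
[[280.80159836 285.1036475 ]] [[279.23036305 175.72981773]]
plan dx dy dz twist [ 30.5 -77.3 268.3] 28.9 cur jaw 66.9 q6 -3.2 q1 63.6 R tool->world
 [[-0.001, 0.393, 0.92], [-0.001, 0.92, -0.393], [-1.0, -0.002, -0.0]]
```

Request:
carry_out(plan=[{"claw": 1, "dx": 30, "dy": -77, "dz": 268, "twist": 29}, {"claw": 1, "dx": 30, "dy": -77, "dz": 268, "twist": 29}, {"claw": 1, "dx": 30, "dy": -77, "dz": 268, "twist": 29}, {"claw": 1, "dx": 30, "dy": -77, "dz": 268, "twist": 29}, {"claw": 1, "dx": 30, "dy": -77, "dz": 268, "twist": 29}, {"claw": 1, "dx": 30, "dy": -77, "dz": 268, "twist": 29}, {"claw": 1, "dx": 30, "dy": -77, "dz": 268, "twist": 29}])

```text
t: 1.02
tcp_pos: [0.4515, 0.376, 0.2011]
tool_rot: [-141.8, 90.0, 166.1]
ft_force: [-0.7, -0.4, 0.5]
opening: 0.0856
```

```bash
python3 - <<'E'
from h import *
f=grab('wrist','w1')
m=mask(f,(0,150,90),(8,255,255));n,l,s,c=cv2.connectedComponentsWithStats(m)
print([(s[i].tolist(),c[i].tolist()) for i in range(1,n) if s[i,4]>50])
print(proj(f,[.452,.375,.014]),sensors.get_state()['tcp_pos'])
E
```

```text
[([258, 136, 37, 100, 3261], [277.04354492486965, 184.5375651640601]), ([35, 256, 14, 13, 124], [41.403225806451616, 262.0403225806452])]
[[277.8437548  183.71718352]] [0.45122758 0.37638732 0.20134744]
```

View pics/w1.png

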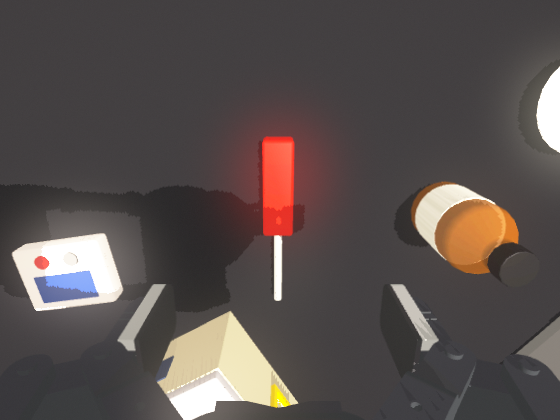

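Request:
carry_out(plan=[{"claw": 1, "dx": 60, "dz": 1}, {"claw": 1, "dx": 120, "dz": 1}, {"claw": 1, "dx": 160, "dz": 1}, {"claw": 1, "dx": 180, "dz": 1}, {"claw": 1, "dx": 190, "dz": 1}, {"claw": 1, "dx": 197, "dz": 1}, {"claw": 1, "dx": 197, "dz": 1}, {"claw": -1, "dx": 197, "dz": 1}, {"claw": -1, "dx": 197, "dz": 1}, {"claw": -1, "dx": 197, "dz": 1}, {"claw": -1, "dx": 197, "dz": 1}, {"claw": -1, "dx": 197, "dz": 1}, {"claw": -1, "dx": 197, "dz": 1}, {"claw": -1, "dx": 197, "dz": 1}])

```text
invalid input
```

Request:
carry_out(plan=[{"claw": 1, "dx": 60, "dy": 0, "dz": 1, "twist": 0}, {"claw": 1, "dx": 120, "dy": 0, "dz": 1, "twist": 0}, {"claw": 1, "dx": 160, "dy": 0, "dz": 1, "twist": 0}, {"claw": 1, "dx": 180, "dy": 0, "dz": 1, "twist": 0}, {"claw": 1, "dx": 190, "dy": 0, "dz": 1, "twist": 0}, {"claw": 1, "dx": 197, "dy": 0, "dz": 1, "twist": 0}, {"claw": 1, "dx": 197, "dy": 0, "dz": 1, "twist": 0}, {"claw": -1, "dx": 197, "dy": 0, "dz": 1, "twist": 0}, {"claw": -1, "dx": 197, "dy": 0, "dz": 1, "twist": 0}, {"claw": -1, "dx": 197, "dy": 0, "dz": 1, "twist": 0}, {"claw": -1, "dx": 197, "dy": 0, "dz": 1, "twist": 0}, {"claw": -1, "dx": 197, "dy": 0, "dz": 1, "twist": 0}, {"claw": -1, "dx": 197, "dy": 0, "dz": 1, "twist": 0}, {"claw": -1, "dx": 197, "dy": 0, "dz": 1, "twist": 0}])

```text
t: 2.82
tcp_pos: [0.4529, 0.3751, 0.0049]
tool_rot: [85.1, 89.9, 33.0]
ft_force: [0.4, 0.5, 5.1]
opening: 0.0267
```

```bash
python3 - <<'E'
from h import *
f=grab('wrist','w2'); s=sensors.get_state();print(s['tcp_pos'],s['ft_force'])
E
```

```text
[0.45285866 0.3750634  0.00484671] [ 0.75414851 -0.47986631  5.83644638]
```

View pics/w2.png

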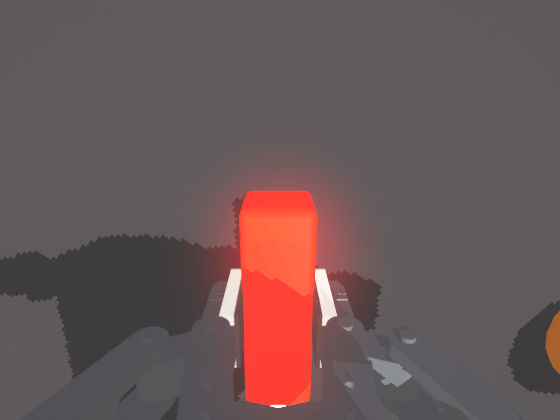

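```bash
python3 - <<'E'
from h import *
import pickle
F=pickle.load(open('f0.pkl','rb'));A,B=F['scene'],F['side']
print('cap',tri([(A,(426,184)),(B,(236,148))]))
print('dish',onz(A,(464,194),0.01))
print('timer',onz(A,(299,168),.024),'beaker',onz(A,(337,285),.085),'jar',onz(A,(285,302),.08),'can',tri([(A,(176,312)),(B,(379,276))]))
print(onz(A,(453,282),.05))
plan([.60,.36,.22],-22)
E
```

```text
cap (array([0.60020932, 0.44580585, 0.10654621]), [0.0006653278250906121, 0.0006653278250906437])
dish [0.61924133 0.60547668 0.01      ]
timer [0.34600887 0.16981632 0.024     ] beaker [0.77538102 0.08603789 0.085     ] jar [ 0.76759861 -0.045495    0.08      ] can (array([ 0.71622524, -0.29358617,  0.11129006]), [0.005182068927364746, 0.005182068927364628])
[0.86630878 0.3740475  0.05      ]
plan dx dy dz twist [-215.   107.1  102.2] 59.9 cur jaw 37.9 q6 -1.5 q1 36.3 R tool->world
 [[0.001, 0.789, 0.614], [0.001, 0.614, -0.789], [-1.0, 0.001, 0.0]]
```

```bash
python3 - <<'E'
from h import *
plan([.659,.324,.2],-22)
E
```

```text
plan dx dy dz twist [-195.   131.6  166.9] 59.9 cur jaw 37.9 q6 -1.5 q1 36.3 R tool->world
 [[0.001, 0.789, 0.614], [0.001, 0.614, -0.789], [-1.0, 0.001, 0.0]]
```

Request:
carry_out(plan=[{"claw": -1, "dx": -60, "dy": 0, "dz": 0, "twist": 0}, {"claw": -1, "dx": -120, "dy": 0, "dz": 0, "twist": 0}, {"claw": -1, "dx": -180, "dy": 0, "dz": 0, "twist": 0}, {"claw": -1, "dx": -195, "dy": 30, "dz": 40, "twist": 10}, {"claw": -1, "dx": -195, "dy": 60, "dz": 80, "twist": 20}, {"claw": -1, "dx": -195, "dy": 90, "dz": 120, "twist": 30}, {"claw": -1, "dx": -195, "dy": 132, "dz": 167, "twist": 40}, {"claw": -1, "dx": -195, "dy": 132, "dz": 167, "twist": 50}, {"claw": -1, "dx": -195, "dy": 132, "dz": 167, "twist": 60}, {"claw": -1, "dx": -195, "dy": 132, "dz": 167, "twist": 60}, {"claw": -1, "dx": -195, "dy": 132, "dz": 167, "twist": 60}])

```text
t: 4.25
tcp_pos: [0.659, 0.324, 0.1986]
tool_rot: [-42.7, 89.9, -154.6]
ft_force: [0.1, 0.2, -1.5]
opening: 0.027
```

```bash
python3 - <<'E'
from h import *
import pickle
F={n:grab(n,n+'3') for n in('scene','side','wrist')}
pickle.dump(F,open('f3.pkl','wb'))
s=sensors.get_state();print(s['tcp_pos'],s['ft_force'],s['qpos'])
a=F['scene']['image'][100:240,275:435,::-1];b=F['side']['image'][110:250,190:350,::-1]
cv2.imwrite('pics/c3.png',np.hstack([cv2.resize(x,None,fx=2.5,fy=2.5,interpolation=2) for x in(a,b)]))
E
```

```text
[0.65901849 0.3241568  0.19941843] [ 0.31866271 -1.26020195 -0.78139254] [ 2.35397990e+01  2.69819537e+01  4.80257690e+01 -3.71542683e-03
  1.04986852e+02  4.55647783e+01]
```

View pics/c3.png

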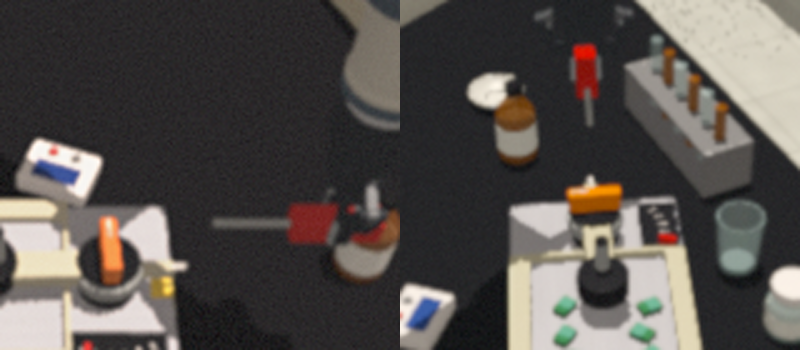

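View pics/wrist3.png

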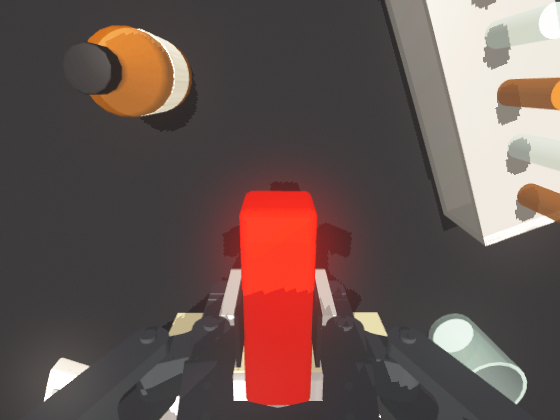

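```bash
python3 - <<'E'
from h import *
import pickle
F=pickle.load(open('f3.pkl','rb'));A,B=F['scene'],F['side']
X,e=tri([(A,(360.2,189.2)),(B,(265.6,159.4))]);print(X,e)
y=np.radians(-22);Y=np.array([-np.sin(y),np.cos(y)])
c=np.array([.659,.3241]);print('expected',c-.12*Y, 'tester',)
o=np.array([.5221,-.0140]);R=np.array([[np.cos(y),-np.sin(y)],[np.sin(y),np.cos(y)]])
for p in (X[:2],c,c-.12*Y):print(R.T@(p-o))
# yellow blob now
m=mask(A,(20,130,100),(32,255,255));n,l,s,cc=cv2.connectedComponentsWithStats(m);print([(s[i].tolist(),cc[i].tolist()) for i in range(1,n) if s[i,4]>8])
W=F['wrist']
# pin handle axis check: in wrist
E
```

```text
[0.61429096 0.21247171 0.20441003] [0.002160312675723781, 0.0021603126757236677]
expected [0.61404721 0.21283794] tester
[0.00064017 0.24451626]
[2.76980456e-04 3.64764504e-01]
[0.00027698 0.2447645 ]
[([336, 211, 9, 8, 65], [340.0153846153846, 214.64615384615385])]
```

```bash
python3 - <<'E'
from h import *
import pickle
F=pickle.load(open('f3.pkl','rb'));A,W=F['scene'],F['wrist']
s=sensors.get_state()
Rt=Ro.from_euler('xyz',s['tool_rot'],degrees=True).as_matrix();tt=s['tcp_pos']
Rc=np.array(W['R']);tc=np.array(W['t'])
# cam = Rc X + tc ; X = Rt p + tt
M=Rc@Rt; m=Rc@tt+tc
R1=Ro.from_euler('xyz',[-141.8,90,166.1],degrees=True).as_matrix();t1=np.array([.45123,.37639,.20135])
f=dict(W);f['R']=M@R1.T;f['t']=m-f['R']@t1
im=cv2.imread('pics/w1.png')[:,:,::-1];f['image']=im
print('check',proj(f,[.452,.375,.014]))
mk=mask(f,(22,200,120),(32,255,255));n,l,st,c=cv2.connectedComponentsWithStats(mk);print([(st[i].tolist(),c[i].tolist()) for i in range(1,n) if st[i,4]>8])
i=1+np.argmax(st[1:,4]);
a=im[300:420,220:340,::-1];cv2.imwrite('pics/y.png',cv2.resize(a,None,fx=5,fy=5))
y=np.radians(-22);o=np.array([.5221,-.0140]);R=np.array([[np.cos(y),-np.sin(y)],[np.sin(y),np.cos(y)]])
for z in (.05,.065,.07,.1):
  X=np.array([[0,.215],[-.02,.215],[.02,.215],[-.02,.22]]);print(z,proj(f,[[*(o+R@q),z] for q in X]).round().tolist())
E
```

```text
check [[276.98868214 184.1705336 ]]
[([271, 385, 19, 22, 211], [277.69668246445497, 397.0331753554502])]
0.05 [[279.0, 413.0], [270.0, 401.0], [289.0, 425.0], [274.0, 399.0]]
0.065 [[280.0, 426.0], [270.0, 413.0], [289.0, 438.0], [274.0, 411.0]]
0.07 [[280.0, 430.0], [270.0, 417.0], [289.0, 442.0], [274.0, 415.0]]
0.1 [[280.0, 458.0], [269.0, 444.0], [290.0, 470.0], [274.0, 443.0]]
```

View pics/y.png

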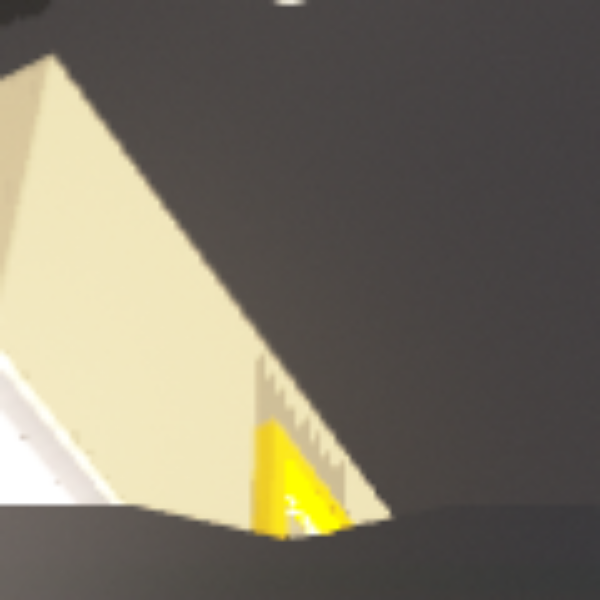

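Request:
carry_out(plan=[{"claw": -1, "dx": 50, "dy": 0, "dz": 0, "twist": 0}, {"claw": -1, "dx": 100, "dy": 0, "dz": 0, "twist": 0}, {"claw": -1, "dx": 140, "dy": 0, "dz": 0, "twist": 0}, {"claw": -1, "dx": 158, "dy": 0, "dz": 0, "twist": 0}, {"claw": -1, "dx": 158, "dy": 0, "dz": 0, "twist": 0}, {"claw": -1, "dx": 158, "dy": 0, "dz": 0, "twist": 0}])

```text
t: 5.15
tcp_pos: [0.6605, 0.3246, 0.0444]
tool_rot: [136.0, 89.8, 23.9]
ft_force: [0.3, -0.3, -1.6]
opening: 0.0268
```

```bash
python3 - <<'E'
from h import *
f=grab('scene');g=grab('side')
s=sensors.get_state();print(s['tcp_pos'],s['tool_rot'],s['ft_force'])
a=f['image'][130:270,265:425,::-1];b=g['image'][110:250,190:350,::-1]
cv2.imwrite('pics/c4.png',np.hstack([cv2.resize(x,None,fx=2.5,fy=2.5,interpolation=2) for x in(a,b)]))
E
```

```text
[0.66060447 0.32465137 0.04451941] [135.69262724  89.73165241  23.56521003] [-0.12051098  0.10177525 -0.72265065]
```

View pics/c4.png

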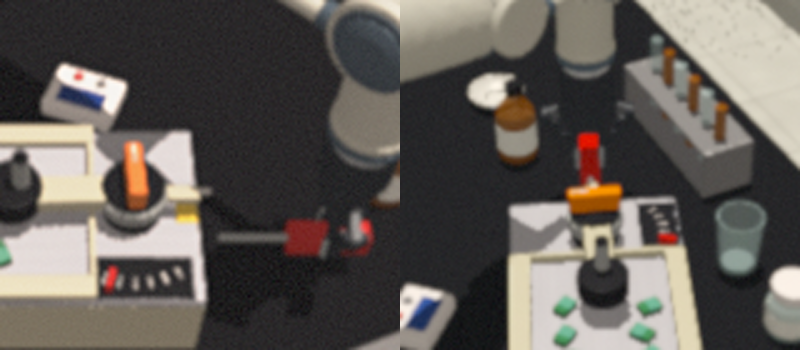

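Request:
carry_out(plan=[{"claw": -1, "dx": 3, "dy": 1, "dz": 10, "twist": 0}, {"claw": -1, "dx": 3, "dy": 1, "dz": 20, "twist": 0}, {"claw": -1, "dx": 3, "dy": 1, "dz": 30, "twist": 0}, {"claw": -1, "dx": 3, "dy": 1, "dz": 40, "twist": 0}, {"claw": -1, "dx": 3, "dy": 1, "dz": 50, "twist": 0}, {"claw": -1, "dx": 3, "dy": 1, "dz": 56, "twist": 0}, {"claw": -1, "dx": 3, "dy": 1, "dz": 60, "twist": 0}, {"claw": -1, "dx": 3, "dy": 1, "dz": 60, "twist": 0}])

```text
t: 6.25
tcp_pos: [0.6379, 0.2685, 0.0387]
tool_rot: [150.0, 89.9, 37.9]
ft_force: [1.5, 1.8, -2.3]
opening: 0.0266
```

```bash
python3 - <<'E'
from h import *
f=grab('scene');g=grab('side')
s=sensors.get_state();print(s['tcp_pos'],s['tool_rot'],s['ft_force'])
a=f['image'][130:270,195:355,::-1];b=g['image'][160:300,190:350,::-1]
cv2.imwrite('pics/c5.png',np.hstack([cv2.resize(x,None,fx=2.5,fy=2.5,interpolation=2) for x in(a,b)]))
E
```

```text
[0.6378268  0.26851088 0.03844356] [141.35486664  89.95309393  29.24575335] [ 1.40500981  1.93512873 -2.03785614]
```

View pics/c5.png

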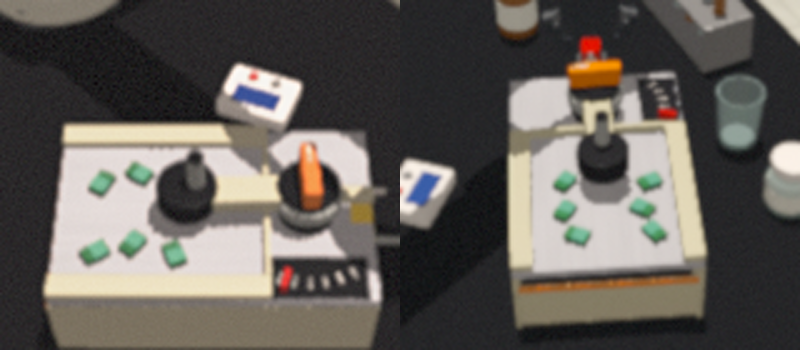

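Request:
carry_out(plan=[{"claw": -1, "dx": -2, "dy": 0, "dz": 2, "twist": 0}, {"claw": -1, "dx": -2, "dy": 0, "dz": 4, "twist": 0}, {"claw": -1, "dx": -2, "dy": 0, "dz": 5, "twist": 0}, {"claw": -1, "dx": -2, "dy": 0, "dz": 5, "twist": 0}])

```text
t: 6.85
tcp_pos: [0.6365, 0.2646, 0.0403]
tool_rot: [151.1, 89.8, 39.0]
ft_force: [3.9, 4.8, -4.1]
opening: 0.0268
```

```bash
python3 - <<'E'
from h import *
f=grab('scene');g=grab('side')
s=sensors.get_state();print(s['tcp_pos'],s['tool_rot'],s['ft_force'])
a=f['image'][130:270,195:355,::-1];b=g['image'][160:300,190:350,::-1]
cv2.imwrite('pics/c6.png',np.hstack([cv2.resize(x,None,fx=2.5,fy=2.5,interpolation=2) for x in(a,b)]))
E
```

```text
[0.63652083 0.26454896 0.04026782] [149.71000883  89.84214794  37.633733  ] [ 5.19173786  3.87701839 -3.34473641]
```

View pics/c6.png

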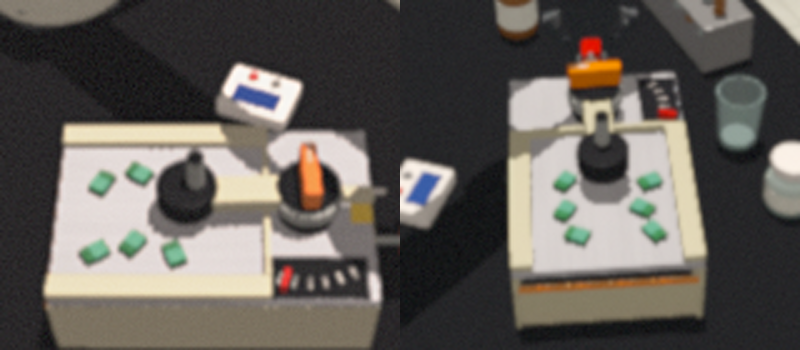

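Request:
carry_out(plan=[{"claw": -1, "dx": 0, "dy": 0, "dz": 2, "twist": 0}, {"claw": -1, "dx": 0, "dy": 0, "dz": 3, "twist": 0}, {"claw": -1, "dx": 0, "dy": 0, "dz": 3, "twist": 0}, {"claw": -1, "dx": 0, "dy": 0, "dz": 3, "twist": 0}])

```text
t: 7.45
tcp_pos: [0.6348, 0.2606, 0.0404]
tool_rot: [111.6, 90.0, -0.6]
ft_force: [4.2, 2.0, -2.0]
opening: 0.0267
```

```bash
cat > look.py <<'E'
from h import *
import sys
f=grab('scene');g=grab('side')
s=sensors.get_state();print(s['t'],s['tcp_pos'],s['tool_rot'],s['ft_force'])
a=f['image'][130:270,175:335,::-1];b=g['image'][180:320,190:350,::-1]
cv2.imwrite('pics/'+sys.argv[1]+'.png',np.hstack([cv2.resize(x,None,fx=2.5,fy=2.5,interpolation=2) for x in(a,b)]))
E
python3 look.py c7
```

```text
7.55 [0.63473573 0.26066444 0.04042954] [115.12764607  89.97723821   2.99367571] [ 3.83153507  2.11761305 -1.01994142]
```

View pics/c7.png

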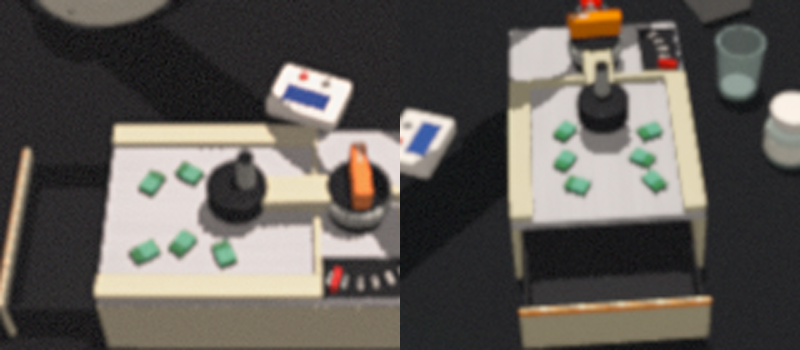

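Request:
carry_out(plan=[{"claw": -1, "dx": 0, "dy": 0, "dz": -20, "twist": 0}, {"claw": -1, "dx": 0, "dy": 0, "dz": -50, "twist": 0}, {"claw": -1, "dx": 0, "dy": 0, "dz": -70, "twist": 0}, {"claw": -1, "dx": -50, "dy": 0, "dz": -70, "twist": 0}, {"claw": -1, "dx": -110, "dy": 0, "dz": -70, "twist": 0}, {"claw": -1, "dx": -160, "dy": 0, "dz": -70, "twist": 0}, {"claw": -1, "dx": -200, "dy": 0, "dz": -70, "twist": 0}, {"claw": -1, "dx": -230, "dy": 0, "dz": -70, "twist": 0}, {"claw": -1, "dx": -230, "dy": 0, "dz": -70, "twist": 0}])

```text
t: 8.68
tcp_pos: [0.6611, 0.3253, 0.2736]
tool_rot: [132.3, 89.8, 20.1]
ft_force: [0.5, 0.3, -1.1]
opening: 0.0268
```

```bash
python3 - <<'E'
from h import *
import pickle
s=sensors.get_state();print(s['t'],s['tcp_pos'],s['ft_force'],s['qpos'])
F={n:grab(n,n+'8') for n in('scene','side')}
pickle.dump(F,open('f8.pkl','wb'));A,B=F['scene'],F['side']
for f in(A,B):
    m=mask(f,(85,110,40),(98,255,140));m=cv2.morphologyEx(m,cv2.MORPH_OPEN,np.ones((3,3)))
    c=max(cv2.findContours(m,0,2)[0],key=cv2.contourArea)
    q=cv2.approxPolyDP(cv2.convexHull(c),6,True)[:,0];print(q.tolist(),[onz(f,p.astype(float),.003).round(3).tolist() for p in q])
    m=mask(f,(104,150,90),(120,255,255));n,l,st,c=cv2.connectedComponentsWithStats(m);i=1+np.argmax(st[1:,4]);print('blue',[(st[i].tolist(),c[i].tolist()) for i in range(1,n) if st[i,4]>60])
a=A['image'][215:325,80:200,::-1];b=B['image'][315:415,255:395,::-1]
cv2.imwrite('pics/m8.png',np.hstack([cv2.resize(x,(400,400),interpolation=2) for x in(a,b)]))
E
```

```text
8.675 [0.6611453  0.32532477 0.27358079] [ 0.46120956  0.28037978 -1.06879264] [ 2.35618118e+01  2.95275684e+01  3.70729441e+01 -1.51417873e-02
  1.13166382e+02  4.57285657e+01]Traceback (most recent call last):
  File "<stdin>", line 8, in <module>
ValueError: max() iterable argument is empty
```

View pics/side8.png

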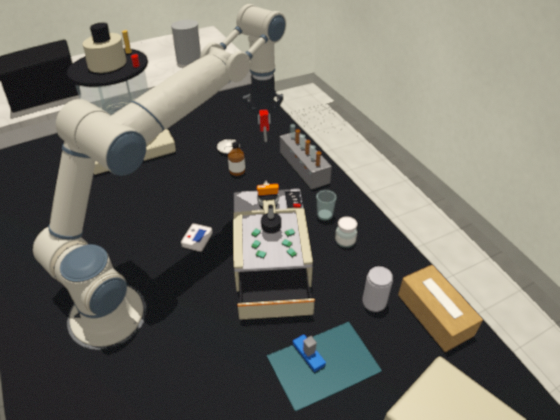

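```bash
python3 - <<'E'
from h import *
import pickle
F=pickle.load(open('f8.pkl','rb'));A,B=F['scene'],F['side']
for f,p in((A,(110,260)),(B,(345,360))): print(cv2.cvtColor(f['image'],cv2.COLOR_RGB2HSV)[p[1],p[0]],f['image'][p[1],p[0]])
for f in(A,B):
    m=mask(f,(85,80,30),(103,255,140));m=cv2.morphologyEx(m,cv2.MORPH_OPEN,np.ones((3,3)))
    c=max(cv2.findContours(m,0,2)[0],key=cv2.contourArea)
    q=cv2.approxPolyDP(cv2.convexHull(c),6,True)[:,0];print(q.tolist(),[onz(f,p.astype(float),.003).round(3).tolist() for p in q])
    m=mask(f,(104,150,90),(120,255,255));n,l,st,c=cv2.connectedComponentsWithStats(m);i=1+np.argmax(st[1:,4]);print('blue',[(st[i].tolist(),c[i].tolist()) for i in range(1,n) if st[i,4]>60])
a=A['image'][215:325,80:200,::-1];b=B['image'][315:415,255:395,::-1]
cv2.imwrite('pics/m8.png',np.hstack([cv2.resize(x,(400,400),interpolation=2) for x in(a,b)]))
E
```

```text
[ 96  89 106] [ 69  99 106]
[ 93 100 125] [ 76 120 125]
[[148, 225], [162, 298], [100, 317], [91, 242]] [[0.367, -0.318, 0.003], [0.61, -0.328, 0.003], [0.605, -0.492, 0.003], [0.364, -0.487, 0.003]]
blue [([116, 242, 39, 26, 421], [135.74109263657957, 254.729216152019]), ([0, 352, 31, 27, 378], [12.624338624338625, 363.25396825396825])]
[[349, 322], [380, 371], [312, 403], [289, 400], [267, 355]] [[0.614, -0.331, 0.003], [0.605, -0.498, 0.003], [0.406, -0.494, 0.003], [0.36, -0.462, 0.003], [0.365, -0.323, 0.003]]
blue [([293, 334, 33, 38, 431], [308.76566125290026, 354.35962877030164])]
```

View pics/m8.png

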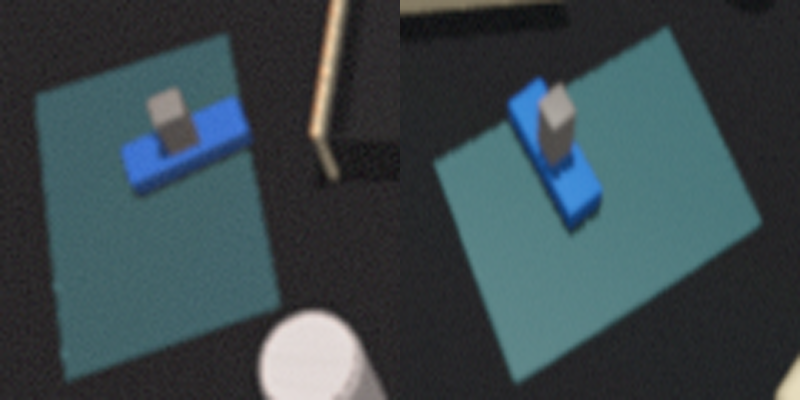

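```bash
python3 - <<'E'
from h import *
import pickle
F=pickle.load(open('f8.pkl','rb'));A,B=F['scene'],F['side']
a=lambda u,v:(80+u*.3,215+v*.275)
b=lambda u,v:(255+(u-400)*.35,315+v*.25)
print(tri([(A,a(165,103)),(B,b(558,103))]))
print([onz(A,a(*q),.025).round(3).tolist() for q in((122,148),(237,98),(250,125),(134,178))])
print([onz(B,b(*q),.025).round(3).tolist() for q in((510,102),(543,78),(602,190),(570,215))])
plan([.525,-.455,.25],-90)
E
```

```text
(array([ 0.46353057, -0.36904868,  0.0726338 ]), [0.0029244748673772076, 0.0029244748673771695])
[[0.453, -0.417, 0.025], [0.445, -0.318, 0.025], [0.473, -0.312, 0.025], [0.483, -0.411, 0.025]]
[[0.442, -0.326, 0.025], [0.478, -0.324, 0.025], [0.485, -0.421, 0.025], [0.451, -0.424, 0.025]]
plan dx dy dz twist [ 19.8 168.6 773.7] 67.8 cur jaw -22.2 q6 45.7 q1 23.6 R tool->world
 [[-0.002, 0.926, -0.377], [-0.001, -0.377, -0.926], [-1.0, -0.002, 0.002]]
```

Request:
carry_out(plan=[{"claw": -1, "dx": -20, "dy": 10, "dz": 45, "twist": 4}, {"claw": -1, "dx": -20, "dy": 20, "dz": 90, "twist": 8}, {"claw": -1, "dx": -20, "dy": 30, "dz": 135, "twist": 12}, {"claw": -1, "dx": -20, "dy": 40, "dz": 180, "twist": 16}, {"claw": -1, "dx": -20, "dy": 50, "dz": 225, "twist": 20}, {"claw": -1, "dx": -20, "dy": 60, "dz": 270, "twist": 24}, {"claw": -1, "dx": -20, "dy": 70, "dz": 315, "twist": 28}, {"claw": -1, "dx": -20, "dy": 80, "dz": 360, "twist": 32}, {"claw": -1, "dx": -20, "dy": 90, "dz": 405, "twist": 36}, {"claw": -1, "dx": -20, "dy": 100, "dz": 450, "twist": 40}, {"claw": -1, "dx": -20, "dy": 110, "dz": 495, "twist": 44}, {"claw": -1, "dx": -20, "dy": 120, "dz": 540, "twist": 48}, {"claw": -1, "dx": -20, "dy": 135, "dz": 585, "twist": 52}, {"claw": -1, "dx": -20, "dy": 150, "dz": 630, "twist": 56}, {"claw": -1, "dx": -20, "dy": 170, "dz": 680, "twist": 60}, {"claw": -1, "dx": -20, "dy": 184, "dz": 730, "twist": 64}, {"claw": -1, "dx": -20, "dy": 184, "dz": 773, "twist": 68}, {"claw": -1, "dx": -20, "dy": 184, "dz": 773, "twist": 68}, {"claw": -1, "dx": -20, "dy": 184, "dz": 773, "twist": 68}])

```text
t: 11.15
tcp_pos: [0.5399, -0.4593, 0.2878]
tool_rot: [-49.8, 89.8, 130.1]
ft_force: [0.3, 0.3, -2.2]
opening: 0.0269
```

```bash
python3 - <<'E'
from h import *
f=grab('wrist','w9');s=sensors.get_state();print(s['tcp_pos'],s['t'])
plan([.54,-.46,.1],-90)
E
```

```text
[ 0.54029793 -0.45878742  0.28869824] 11.2
plan dx dy dz twist [188.7   1.6  -0. ] -0.1 cur jaw -90.1 q6 47.0 q1 -43.1 R tool->world
 [[-0.002, -0.001, -1.0], [0.002, -1.0, 0.001], [-1.0, -0.002, 0.002]]
```

View pics/w9.png

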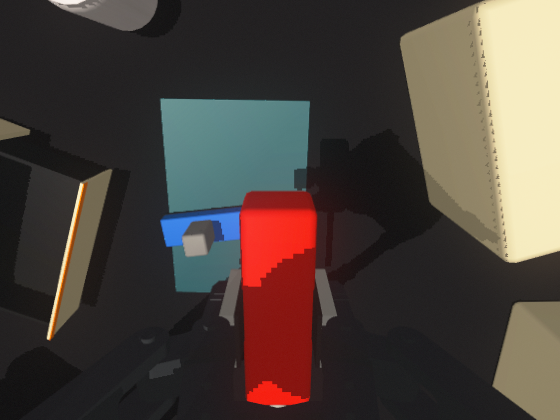

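Request:
carry_out(plan=[{"claw": -1, "dx": 60, "dy": 1, "dz": 0, "twist": 0}, {"claw": -1, "dx": 120, "dy": 1, "dz": 0, "twist": 0}, {"claw": -1, "dx": 180, "dy": 1, "dz": 0, "twist": 0}, {"claw": -1, "dx": 230, "dy": 1, "dz": 0, "twist": 0}, {"claw": -1, "dx": 260, "dy": 1, "dz": 0, "twist": 0}, {"claw": -1, "dx": 272, "dy": 1, "dz": 0, "twist": 0}, {"claw": -1, "dx": 278, "dy": 1, "dz": 0, "twist": 0}, {"claw": -1, "dx": 279, "dy": 1, "dz": 0, "twist": 0}, {"claw": -1, "dx": 279, "dy": 1, "dz": 0, "twist": 0}])

```text
t: 12.32
tcp_pos: [0.5408, -0.4614, 0.0132]
tool_rot: [137.1, 89.8, -43.1]
ft_force: [0.2, 0.3, -1.2]
opening: 0.0269
```

Request:
carry_out(plan=[{"claw": 0, "dx": 0, "dy": 0, "dz": 0, "twist": 0}, {"claw": 0.3, "dx": 0, "dy": 0, "dz": 0, "twist": 0}, {"claw": 0.3, "dx": 0, "dy": 0, "dz": 0, "twist": 0}, {"claw": 0.3, "dx": 0, "dy": 0, "dz": 0, "twist": 0}, {"claw": 0.3, "dx": -30, "dy": 0, "dz": 0, "twist": 0}, {"claw": 0.3, "dx": -80, "dy": 0, "dz": 0, "twist": 0}, {"claw": 0.3, "dx": -140, "dy": 0, "dz": 0, "twist": 0}, {"claw": 0.3, "dx": -200, "dy": 0, "dz": 0, "twist": 0}, {"claw": 0.3, "dx": -250, "dy": 0, "dz": 0, "twist": 0}, {"claw": 1, "dx": -280, "dy": 0, "dz": 0, "twist": 0}, {"claw": 1, "dx": -280, "dy": 0, "dz": 0, "twist": 0}])

```text
t: 13.7
tcp_pos: [0.5406, -0.4613, 0.2954]
tool_rot: [136.9, 89.6, -43.2]
ft_force: [-0.3, 0.2, 0.0]
opening: 0.0853
```

```bash
python3 - <<'E'
from h import *
f=grab('wrist','w10');f2=grab('scene','s10');s=sensors.get_state();print(s['tcp_pos'],s['t'])
plan([.577,.12,.3],None)
E
```

```text
[ 0.54014799 -0.46086285  0.2901447 ] 13.8
plan dx dy dz twist [  -9.5 -581.   -35.5] None cur jaw -90.1 q6 46.9 q1 -43.2 R tool->world
 [[-0.001, -0.002, -1.0], [0.001, -1.0, 0.002], [-1.0, -0.001, 0.001]]
```

View pics/w10.png

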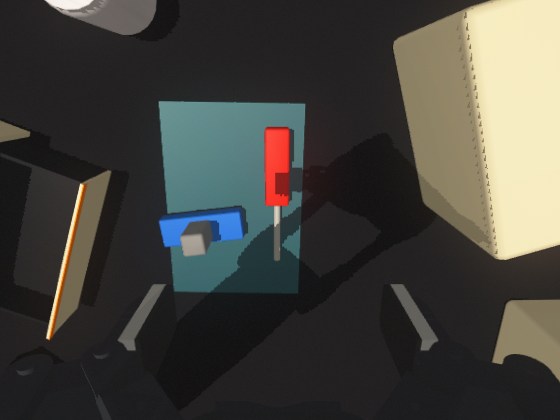

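View pics/s10.png

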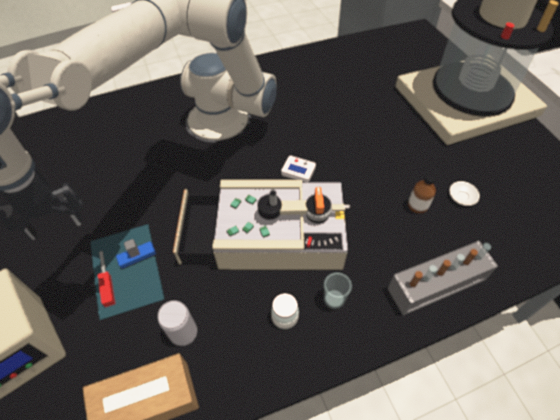

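Request:
carry_out(plan=[{"claw": 1, "dx": -10, "dy": -60, "dz": -4, "twist": 3}, {"claw": 1, "dx": -10, "dy": -120, "dz": -8, "twist": 6}, {"claw": 1, "dx": -10, "dy": -180, "dz": -12, "twist": 9}, {"claw": 1, "dx": -10, "dy": -240, "dz": -16, "twist": 12}, {"claw": 1, "dx": -10, "dy": -300, "dz": -20, "twist": 15}, {"claw": 1, "dx": -10, "dy": -360, "dz": -24, "twist": 18}, {"claw": 1, "dx": -10, "dy": -420, "dz": -28, "twist": 22}, {"claw": 1, "dx": -10, "dy": -480, "dz": -30, "twist": 22}, {"claw": 1, "dx": -10, "dy": -530, "dz": -33, "twist": 22}, {"claw": 1, "dx": -10, "dy": -570, "dz": -36, "twist": 22}, {"claw": 1, "dx": -10, "dy": -581, "dz": -36, "twist": 22}, {"claw": 1, "dx": -10, "dy": -581, "dz": -36, "twist": 22}, {"claw": 1, "dx": -10, "dy": -581, "dz": -36, "twist": 22}, {"claw": 1, "dx": -10, "dy": -581, "dz": -36, "twist": 22}, {"claw": 1, "dx": -10, "dy": -581, "dz": -36, "twist": 22}])

```text
t: 15.68
tcp_pos: [0.5776, 0.1192, 0.3014]
tool_rot: [-162.1, 90.0, -4.3]
ft_force: [-0.3, 0.0, 0.0]
opening: 0.0853
```

```bash
python3 - <<'E'
from h import *
import pickle
f=grab('wrist','w11');s=sensors.get_state();print(s['tcp_pos'],s['t'],s['qpos'])
pickle.dump(f,open('f11.pkl','wb'))
m=mask(f,(5,150,120),(18,255,255));c=max(cv2.findContours(m,0,2)[0],key=cv2.contourArea)
print(cv2.minAreaRect(c),cv2.contourArea(c))
E
```

```text
[0.57757904 0.11936442 0.30143433] 15.725 [ 8.37336584e+00  5.14502197e+00  6.34269985e+01 -3.04700058e-03
  1.11412002e+02  1.20569476e+02]
((275.18890380859375, 200.03378295898438), (84.67652893066406, 22.272340774536133), 87.61405944824219) 1704.5
```

View pics/w11.png

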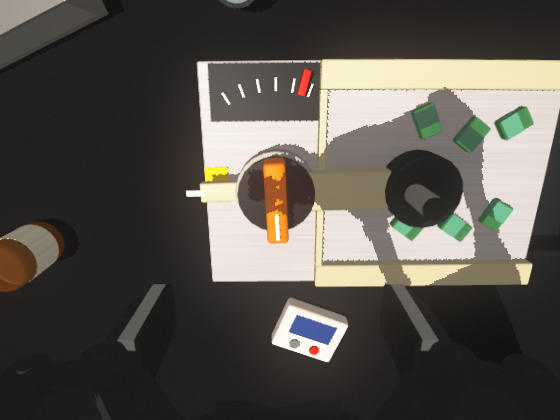

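```bash
cat > an.py <<'E'
from h import *
def world_axis(f,mid0,mid1,z):
    a,b=onz(f,mid0,z),onz(f,mid1,z);return a,b,np.degrees(np.arctan2(b[1]-a[1],b[0]-a[0])),np.linalg.norm(b-a)
E
python3 - <<'E'
from an import *
import pickle
f=pickle.load(open('f11.pkl','rb'))
m=mask(f,(3,120,60),(18,255,255))
for v in range(156,246,8):
    u=np.where(m[v,240:310])[0]+240;print(v,u.min() if len(u) else None,u.max() if len(u) else None)
q=[(276,160.),(277.5,242.)]
P=dict(rim_out_py_px=(320.5,60.5),deckpxpy=(198,62),decknxpy=(213,281),rimnx=(316,285),rimnxny=(526,284.5),
 markIn=(302.5,95.5),markOut=(308.5,71),ptip=(187,193.5),post_top=(430,207))
o=np.array([.5221,-.0140]);y=np.radians(-22);R=np.array([[np.cos(y),-np.sin(y)],[np.sin(y),np.cos(y)]])
for k,p in P.items():
    z=.112 if 'rim' in k else .134 if k=='ptip' else .197 if 'post' in k else .101
    X=onz(f,p,z);print(k,X.round(4),'tester',(R.T@(X[:2]-o)).round(4))
E
python3 -c "
import cv2
a=cv2.imread('pics/w11.png')
cv2.imwrite('pics/z11.png',cv2.resize(a[50:250,180:340],None,fx=3.7,fy=3,interpolation=2))"
```

```text
156 None None
164 263 284
172 263 285
180 263 286
188 264 286
196 265 286
204 265 287
212 266 287
220 266 287
228 267 288
236 268 287
244 None None
rim_out_py_px [0.6629 0.0443 0.112 ] tester [0.1088 0.1068]
deckpxpy [0.7031 0.143  0.101 ] tester [0.109  0.2134]
decknxpy [0.5015 0.2246 0.101 ] tester [-0.1085  0.2135]
rimnx [0.4617 0.1231 0.112 ] tester [-0.1074  0.1045]
rimnxny [ 0.377  -0.0821  0.112 ] tester [-0.109  -0.1175]
markIn [0.6417 0.0682 0.101 ] tester [0.0801 0.121 ]
markOut [0.6591 0.0558 0.101 ] tester [0.1009 0.116 ]
ptip [0.6044 0.1947 0.134 ] tester [-0.0019  0.2244]
post_top [0.5395 0.0157 0.197 ] tester [0.005  0.0341]
```

View pics/z11.png

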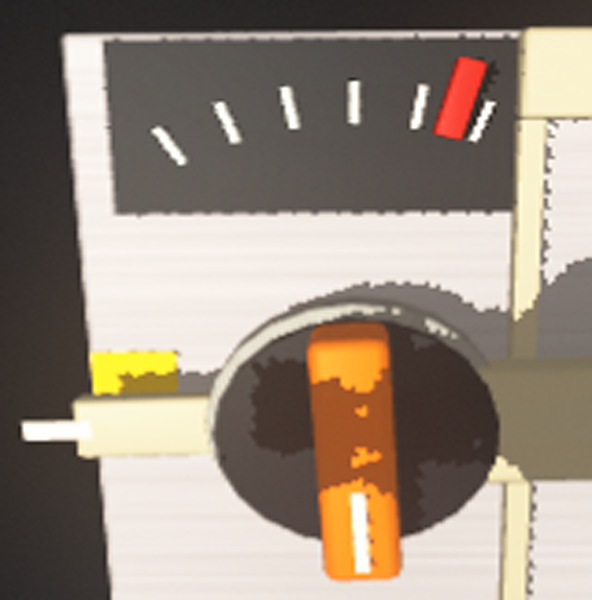

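```bash
python3 - <<'E'
from an import *
import pickle
f=pickle.load(open('f11.pkl','rb'))
a,b,th,L=world_axis(f,(273.8,166),(277.8,241.5),.177);print(a,b,th,L,(a+b)/2)
s=sensors.get_state()
print('cur bar angle mod180',th%180)
plan([.5764,.1195,.19],th+90)
plan([.5764,.1195,.154],th+90)
E
```

```text
[0.60586729 0.11011276 0.177     ] [0.54816867 0.13052793 0.177     ] 160.5149908057976 0.0612038388578524 [0.57701798 0.12032034 0.177     ]
cur bar angle mod180 160.5149908057976
plan dx dy dz twist [111.4   0.3   1.2] -2.7 cur jaw -112.2 q6 120.6 q1 8.4 R tool->world
 [[0.0, -0.378, -0.926], [-0.0, -0.926, 0.378], [-1.0, -0.0, -0.0]]
plan dx dy dz twist [147.4   0.3   1.2] -2.7 cur jaw -112.2 q6 120.6 q1 8.4 R tool->world
 [[0.0, -0.378, -0.926], [-0.0, -0.926, 0.378], [-1.0, -0.0, -0.0]]
```

Request:
carry_out(plan=[{"claw": 0.3, "dx": 40, "dy": 0, "dz": 1, "twist": -2.5}, {"claw": 0.3, "dx": 80, "dy": 0, "dz": 1, "twist": -2.5}, {"claw": 0.3, "dx": 110, "dy": 0, "dz": 1, "twist": -2.5}, {"claw": 0.3, "dx": 130, "dy": 0, "dz": 1, "twist": -2.5}, {"claw": 0.3, "dx": 147, "dy": 0, "dz": 1, "twist": -2.5}, {"claw": 0.3, "dx": 147, "dy": 0, "dz": 1, "twist": -2.5}, {"claw": -1, "dx": 147, "dy": 0, "dz": 1, "twist": -2.5}, {"claw": -1, "dx": 147, "dy": 0, "dz": 1, "twist": -2.5}, {"claw": -1, "dx": 147, "dy": 0, "dz": 1, "twist": -2.5}, {"claw": -1, "dx": 147, "dy": 0, "dz": 1, "twist": -2.5}, {"claw": -1, "dx": 147, "dy": 0, "dz": 1, "twist": -2.5}, {"claw": -1, "dx": 147, "dy": 0, "dz": 1, "twist": -2.5}])

```text
t: 17.23
tcp_pos: [0.5773, 0.1209, 0.156]
tool_rot: [-144.0, 89.8, 16.4]
ft_force: [1.1, 2.3, 5.8]
opening: 0.0153
```

```bash
python3 - <<'E'
from h import *
s=sensors.get_state();print(s['tcp_pos'],s['t'],s['qpos'],s['ft_force'],s['ft_torque'],s['opening'])
E
```

```text
[0.57728453 0.12085788 0.15596398] 17.225 [8.50512743e+00 3.35726427e+00 8.00865618e+01 2.53110429e-02
 9.63747141e+01 1.18119281e+02] [1.13160108 2.26356341 5.76969648] [ 0.25481024 -0.072295    0.21367224] 0.015296462372339227
```

Request:
carry_out(plan=[{"claw": -1, "dx": 0, "dy": 0, "dz": 0, "twist": -8}, {"claw": -1, "dx": 0, "dy": 0, "dz": 0, "twist": -16}, {"claw": -1, "dx": 0, "dy": 0, "dz": 0, "twist": -24}, {"claw": -1, "dx": 0, "dy": 0, "dz": 0, "twist": -32}, {"claw": -1, "dx": 0, "dy": 0, "dz": 0, "twist": -40}, {"claw": -1, "dx": 0, "dy": 0, "dz": 0, "twist": -48}, {"claw": -1, "dx": 0, "dy": 0, "dz": 0, "twist": -56}, {"claw": -1, "dx": 0, "dy": 0, "dz": 0, "twist": -64}, {"claw": -1, "dx": 0, "dy": 0, "dz": 0, "twist": -72}, {"claw": -1, "dx": 0, "dy": 0, "dz": 0, "twist": -76}, {"claw": -1, "dx": 0, "dy": 0, "dz": 0, "twist": -76}, {"claw": -1, "dx": 0, "dy": 0, "dz": 0, "twist": -76}])

```text
t: 18.73
tcp_pos: [0.577, 0.1219, 0.156]
tool_rot: [169.0, 89.8, 45.5]
ft_force: [-0.6, 5.1, 5.6]
opening: 0.0156
```

```bash
python3 - <<'E'
from h import *
s=sensors.get_state();print(s['tcp_pos'],s['t'],s['qpos'],s['ft_force'],s['ft_torque'],s['opening'])
E
```

```text
[0.57696772 0.1218589  0.15597373] 18.725 [ 8.55020693  3.35401722 80.08898546  0.12240025 96.39522677 42.10695675] [-0.62413487  5.08674807  5.62328305] [0.7116506  0.02788602 0.3317779 ] 0.015615324758375664
```

Request:
carry_out(plan=[{"claw": 0.3, "dx": 0, "dy": 0, "dz": 0, "twist": -76}, {"claw": 0.3, "dx": 0, "dy": 0, "dz": 0, "twist": 0}, {"claw": 0.3, "dx": 0, "dy": 0, "dz": 0, "twist": 0}, {"claw": 0.3, "dx": -60, "dy": 0, "dz": 0, "twist": 0}, {"claw": 0.3, "dx": -120, "dy": 0, "dz": 0, "twist": 0}, {"claw": 0.3, "dx": -145, "dy": 0, "dz": 0, "twist": 0}, {"claw": 1, "dx": -145, "dy": 0, "dz": 0, "twist": 0}, {"claw": 1, "dx": -145, "dy": 0, "dz": 0, "twist": 0}])

```text
t: 19.73
tcp_pos: [0.5764, 0.1204, 0.2972]
tool_rot: [-46.1, 89.8, -169.6]
ft_force: [0.1, 0.0, -0.1]
opening: 0.0853
```

```bash
python3 - <<'E'
from h import *
import pickle
f=grab('wrist','w12');s=sensors.get_state();print(s['tcp_pos'],s['t'],s['qpos'])
pickle.dump(f,open('f12.pkl','wb'))
E
```

```text
[0.57620445 0.12035604 0.2966962 ] 19.775 [ 8.49003935e+00  5.03439922e+00  6.40329105e+01 -5.81529296e-03
  1.11150785e+02  4.20612449e+01]
```

View pics/w12.png

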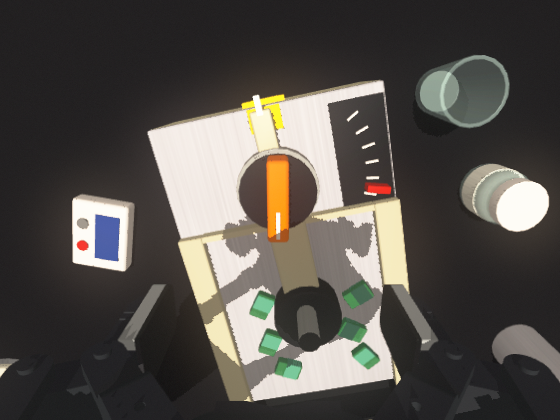

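```bash
python3 - <<'E'
from h import *
import pickle
f=pickle.load(open('f11.pkl','rb'));g=pickle.load(open('f12.pkl','rb'))
for n,a,c in(('w11',pickle.load(open('f11.pkl','rb')),(430,205)),('w12',g,(308,330))):
    im=a['image'][c[1]-45:c[1]+45,c[0]-60:c[0]+60,::-1];im=cv2.convertScaleAbs(im,alpha=2.5);cv2.imwrite('pics/p_%s.png'%n,cv2.resize(im,None,fx=6,fy=6,interpolation=2))
E
```

```text
(no output)
```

View pics/p_w11.png

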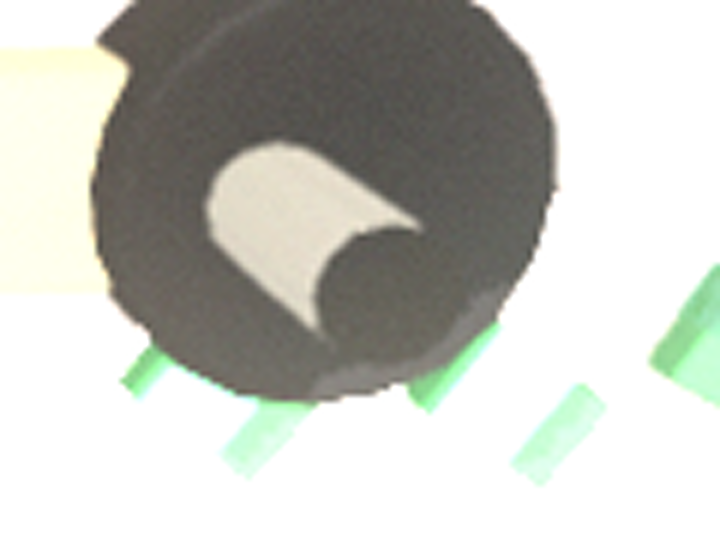

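View pics/p_w12.png

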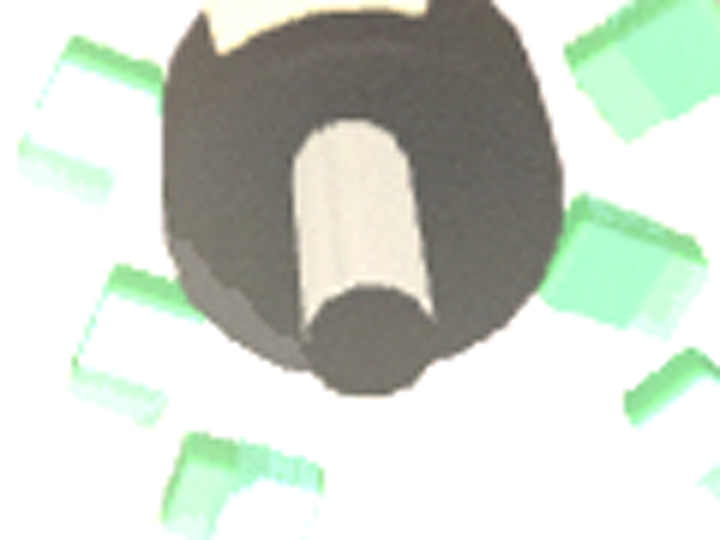

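```bash
python3 - <<'E'
from h import *
import pickle
f=pickle.load(open('f11.pkl','rb'));g=pickle.load(open('f12.pkl','rb'))
print(tri([(f,(433.8,208.8)),(g,(309.5,341.8))]))
print(onz(f,(433.8,208.8),.197),onz(g,(309.5,341.8),.197))
T=onz(g,(309.5,341.8),.197)
print('foot',tri([(f,(414.7,194.2)),(g,(306.3,314.2))]))
plan([.5365,.0140,.26],20)
y=np.radians(-22);o=np.array([.5221,-.0140]);R=np.array([[np.cos(y),-np.sin(y)],[np.sin(y),np.cos(y)]])
# pivot estimates from knob bar centers
piv=np.array([.5764,.1200])
for u in((434,209),):
  d=R.T@(onz(f,u,.197)[:2]-piv);print(d,np.linalg.norm(d),np.degrees(np.arctan2(-d[0],-d[1])))
d=R.T@(T[:2]-piv);print(d,np.linalg.norm(d))
E
```

```text
(array([0.53664618, 0.01322818, 0.19620467]), [9.296731659143354e-05, 9.296731659137174e-05])
[0.53712483 0.01349888 0.197     ] [0.53683397 0.01374753 0.197     ]
foot (array([0.53703793, 0.01360551, 0.1586621 ]), [0.00014017070327233426, 0.00014017070327232949])
plan dx dy dz twist [ 36.9  25.8 110.5] -53.6 cur jaw -33.6 q6 42.1 q1 8.5 R tool->world
 [[-0.004, 0.833, -0.553], [-0.001, -0.553, -0.833], [-1.0, -0.003, 0.003]]
[ 0.00332817 -0.11362508] 0.11367381216155817 -1.6777606944820256
[ 0.00311789 -0.11333727] 0.11338015192001206
```

Request:
carry_out(plan=[{"claw": 1, "dx": 10, "dy": 5, "dz": 30, "twist": -10}, {"claw": 1, "dx": 10, "dy": 12, "dz": 70, "twist": -20}, {"claw": 1, "dx": 10, "dy": 26, "dz": 111, "twist": -30}, {"claw": 1, "dx": 20, "dy": 26, "dz": 111, "twist": -40}, {"claw": 1, "dx": 36, "dy": 26, "dz": 111, "twist": -50}, {"claw": 1, "dx": 36, "dy": 26, "dz": 111, "twist": -54}, {"claw": 1, "dx": 36, "dy": 26, "dz": 111, "twist": -54}, {"claw": 1, "dx": 36, "dy": 26, "dz": 111, "twist": -54}])

```text
t: 20.78
tcp_pos: [0.5365, 0.0137, 0.2625]
tool_rot: [-111.8, 89.9, 178.5]
ft_force: [-0.1, -0.1, -0.4]
opening: 0.0858
```

```bash
python3 - <<'E'
from h import *
s=sensors.get_state();print(s['tcp_pos'],s['t'])
plan([.5368,.0135,.162],20)
E
```

```text
[0.53653507 0.0136603  0.26248866] 20.775
plan dx dy dz twist [100.5   0.3   0.3] 0.3 cur jaw 20.3 q6 -22.5 q1 -2.2 R tool->world
 [[-0.001, 0.938, 0.347], [0.0, 0.347, -0.938], [-1.0, -0.001, -0.0]]
```

Request:
carry_out(plan=[{"claw": 1, "dx": 40, "dy": 0, "dz": 0, "twist": 0}, {"claw": 1, "dx": 70, "dy": 0, "dz": 0, "twist": 0}, {"claw": 1, "dx": 90, "dy": 0, "dz": 0, "twist": 0}, {"claw": 1, "dx": 99, "dy": 0, "dz": 0, "twist": 0}, {"claw": 1, "dx": 99, "dy": 0, "dz": 0, "twist": 0}, {"claw": -1, "dx": 99, "dy": 0, "dz": 0, "twist": 0}, {"claw": -1, "dx": 99, "dy": 0, "dz": 0, "twist": 0}, {"claw": -1, "dx": 99, "dy": 0, "dz": 0, "twist": 0}, {"claw": -1, "dx": 99, "dy": 0, "dz": 0, "twist": 0}, {"claw": -1, "dx": 99, "dy": 0, "dz": 0, "twist": 0}, {"claw": -1, "dx": 99, "dy": 0, "dz": 0, "twist": 0}])

```text
t: 22.15
tcp_pos: [0.5368, 0.0133, 0.1648]
tool_rot: [21.3, 90.0, -48.4]
ft_force: [-1.7, -2.2, 4.8]
opening: 0.0165
```

```bash
python3 - <<'E'
from h import *
s=sensors.get_state();print(s['tcp_pos'],s['t'],s['ft_force'],s['opening'])
P=s['tcp_pos'][:2];piv=np.array([.577,.1212]);Rt=Ro.from_euler('xyz',s['tool_rot'],degrees=True).as_matrix()
print(np.linalg.norm(P-piv))
for a in range(6,108,6):
    t=-np.radians(a);R=np.array([[np.cos(t),-np.sin(t)],[np.sin(t),np.cos(t)]])
    d=R@(P-piv)+piv-P
    print(a,(Rt.T@np.array([*d,0])*1000).round(1).tolist(), (P+d).round(3))
E
```

```text
[0.53677731 0.01331541 0.16480538] 22.15 [-1.73695851 -2.18470941  4.8071366 ] 0.01652318773613354
0.11513882486658694
6 [-0.0, -8.7, -8.3] [0.526 0.018]
12 [-0.0, -16.5, -17.5] [0.515 0.024]
18 [-0.0, -23.3, -27.5] [0.505 0.031]
24 [-0.0, -28.9, -38.1] [0.496 0.039]
30 [-0.0, -33.5, -49.3] [0.488 0.048]
36 [-0.1, -36.9, -60.9] [0.481 0.058]
42 [-0.1, -39.0, -72.7] [0.475 0.068]
48 [-0.1, -39.9, -84.7] [0.47  0.079]
54 [-0.1, -39.5, -96.8] [0.466 0.09 ]
60 [-0.1, -37.9, -108.7] [0.463 0.102]
66 [-0.1, -35.0, -120.4] [0.462 0.114]
72 [-0.1, -30.9, -131.8] [0.462 0.126]
78 [-0.1, -25.7, -142.6] [0.463 0.138]
84 [-0.1, -19.3, -152.9] [0.466 0.15 ]
90 [-0.1, -11.9, -162.4] [0.469 0.161]
96 [-0.1, -3.6, -171.1] [0.474 0.172]
102 [-0.1, 5.6, -178.9] [0.48  0.183]
```

Request:
carry_out(plan=[{"claw": -1, "dx": 0, "dy": -8.7, "dz": -8.3, "twist": 6}, {"claw": -1, "dx": 0, "dy": -16.5, "dz": -17.5, "twist": 12}, {"claw": -1, "dx": 0, "dy": -23.3, "dz": -27.5, "twist": 18}, {"claw": -1, "dx": 0, "dy": -28.9, "dz": -38, "twist": 24}, {"claw": -1, "dx": 0, "dy": -33.5, "dz": -49.3, "twist": 30}, {"claw": -1, "dx": 0, "dy": -36.9, "dz": -60.9, "twist": 36}, {"claw": -1, "dx": 0, "dy": -39, "dz": -72.7, "twist": 42}, {"claw": -1, "dx": 0, "dy": -39.9, "dz": -84.7, "twist": 48}, {"claw": -1, "dx": 0, "dy": -39.5, "dz": -96.8, "twist": 54}, {"claw": -1, "dx": 0, "dy": -37.9, "dz": -108.7, "twist": 60}, {"claw": -1, "dx": 0, "dy": -35, "dz": -120.4, "twist": 66}, {"claw": -1, "dx": 0, "dy": -30.9, "dz": -131.8, "twist": 72}, {"claw": -1, "dx": 0, "dy": -25.7, "dz": -142.6, "twist": 78}, {"claw": -1, "dx": 0, "dy": -19.3, "dz": -152.9, "twist": 84}, {"claw": -1, "dx": 0, "dy": -11.9, "dz": -162.4, "twist": 90}, {"claw": -1, "dx": 0, "dy": -3.6, "dz": -171.1, "twist": 96}, {"claw": -1, "dx": 0, "dy": 5.6, "dz": -178.9, "twist": 102}, {"claw": -1, "dx": 0, "dy": 5.6, "dz": -178.9, "twist": 102}])

```text
t: 24.4
tcp_pos: [0.4801, 0.1839, 0.1648]
tool_rot: [-158.2, 89.9, 30.3]
ft_force: [-1.0, -0.5, 4.7]
opening: 0.0163
```

```bash
python3 - <<'E'
from h import *
import pickle
s=sensors.get_state();print(s['tcp_pos'],s['t'],s['ft_force'],s['ft_torque'],s['qpos'])
F={n:grab(n) for n in('scene','side','wrist')};pickle.dump(F,open('f13.pkl','wb'))
A=F['scene']['image'][170:270,270:370,::-1];B=F['side']['image'][175:235,235:315,::-1]
cv2.imwrite('pics/c13.png',np.hstack([cv2.resize(A,(400,400),interpolation=2),cv2.resize(B,(400,300),interpolation=2)[:,:].copy() if 0 else cv2.resize(B,(400,400),interpolation=2)]))
cv2.imwrite('pics/w13.png',F['wrist']['image'][:,:,::-1])
E
```

```text
[0.4800869  0.1838593  0.16478035] 24.4 [-1.03724937 -0.45506117  4.68584091] [-0.09107382  0.05622577 -0.20894351] [ 1.71543677e+01 -8.31139254e+00  9.05316329e+01  1.35419383e-02
  9.77221742e+01  9.87309009e+01]
```

View pics/c13.png

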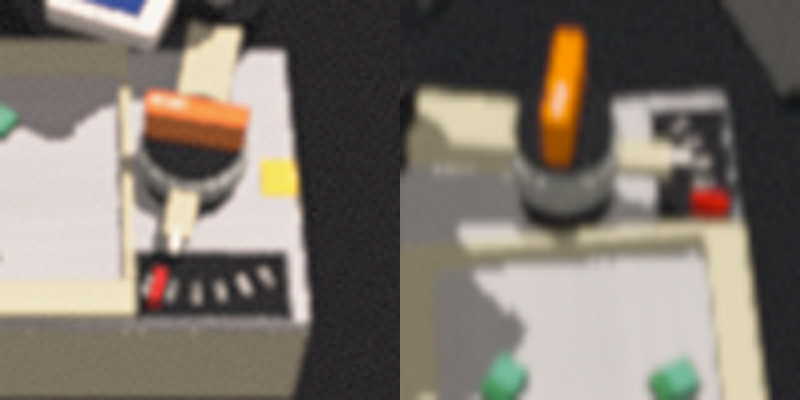

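View pics/w13.png

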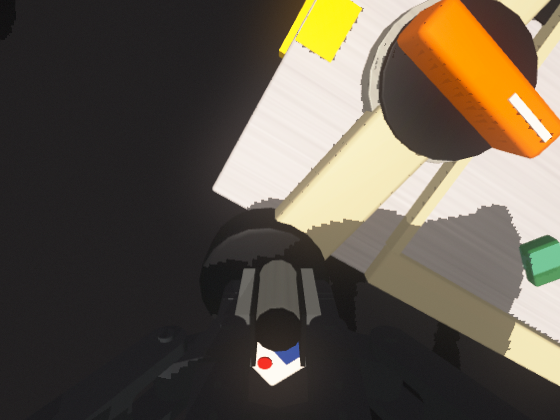

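```bash
cat > mk.py <<'E'
from h import *
def markends(f,reg=None):
    m=mask(f,(0,150,100),(6,255,255))|mask(f,(174,150,100),(180,255,255))
    if reg: mm=np.zeros_like(m);mm[reg[1]:reg[3],reg[0]:reg[2]]=m[reg[1]:reg[3],reg[0]:reg[2]];m=mm
    c=max(cv2.findContours(m,0,2)[0],key=cv2.contourArea)
    b=cv2.boxPoints(cv2.minAreaRect(c));b=sorted(b.tolist(),key=lambda p:0)
    d=[np.hypot(b[0][0]-b[i][0],b[0][1]-b[i][1]) for i in range(4)]
    if d[1]<d[3]: e=[(np.array(b[0])+b[1])/2,(np.array(b[2])+b[3])/2]
    else: e=[(np.array(b[0])+b[3])/2,(np.array(b[1])+b[2])/2]
    return e
E
python3 - <<'E'
from mk import *
import pickle
f=pickle.load(open('f11.pkl','rb'));g=pickle.load(open('f12.pkl','rb'))
e=markends(f,(250,50,330,110));h=markends(g,(350,170,400,210));print(e,h)
e=sorted(e,key=lambda p:-p[1]);h=sorted(h,key=lambda p:p[0])
piv=np.array([.577,.1212])
for a,b in zip(e,h):
    X,r_=tri([(f,a),(g,b)]);print(X,r_)
    for z in(.1,.102): 
      for ff,q in((f,a),(g,b)):
        p=onz(ff,q,z);d=p[:2]-piv;print(z,p.round(4),np.linalg.norm(d).round(4),np.degrees(np.arctan2(d[1],d[0])).round(2))
E
```

```text
[array([300.18457031,  95.32307434]), array([307.33843994,  69.09230042])] [array([364.04367065, 187.12719727]), array([390.97634888, 188.47381592])]
[0.64229522 0.07010469 0.10560846] [0.000524457941600174, 0.0005244579416003393]
0.1 [0.6426 0.07   0.1   ] 0.0832 -37.98
0.1 [0.6421 0.0679 0.1   ] 0.0841 -39.28
0.102 [0.6427 0.0701 0.102 ] 0.0832 -37.9
0.102 [0.642  0.0687 0.102 ] 0.0836 -38.95
[0.66124744 0.05737346 0.11305338] [0.0005320988380660115, 0.0005320988380661488]
0.1 [0.661  0.0561 0.1   ] 0.1063 -37.81
0.1 [0.6633 0.0523 0.1   ] 0.1104 -38.61
0.102 [0.6609 0.0562 0.102 ] 0.1061 -37.74
0.102 [0.6631 0.0531 0.102 ] 0.1098 -38.36
```

```bash
python3 - <<'E'
from h import *
s=sensors.get_state()
P=s['tcp_pos'][:2];piv=np.array([.577,.1212]);Rt=Ro.from_euler('xyz',s['tool_rot'],degrees=True).as_matrix()
for a in (2.7,5.4):
    t=-np.radians(a);R=np.array([[np.cos(t),-np.sin(t)],[np.sin(t),np.cos(t)]])
    d=R@(P-piv)+piv-P
    print(a,(Rt.T@np.array([*d,0])*1000).round(1).tolist(), (P+d).round(3))
E
```

```text
2.7 [0.0, -4.0, -3.7] [0.483 0.188]
5.4 [0.0, -7.9, -7.5] [0.486 0.192]
```

Then release, and rise to view pointer and mark.

Request:
carry_out(plan=[{"claw": -1, "dx": 0, "dy": -4, "dz": -3.7, "twist": 2.7}, {"claw": -1, "dx": 0, "dy": -7.9, "dz": -7.5, "twist": 5.4}, {"claw": -1, "dx": 0, "dy": -7.9, "dz": -7.5, "twist": 5.4}, {"claw": -1, "dx": 0, "dy": -7.9, "dz": -7.5, "twist": 5.4}, {"claw": 0.5, "dx": 0, "dy": -7.9, "dz": -7.5, "twist": 5.4}, {"claw": 0.5, "dx": 0, "dy": -7.9, "dz": -7.5, "twist": 5.4}, {"claw": 0.5, "dx": 0, "dy": -7.9, "dz": -7.5, "twist": 5.4}, {"claw": 0.5, "dx": 0, "dy": -7.9, "dz": -7.5, "twist": 5.4}, {"claw": 0.5, "dx": -50, "dy": -7.9, "dz": -7.5, "twist": 5.4}, {"claw": 0.5, "dx": -110, "dy": -7.9, "dz": -7.5, "twist": 5.4}, {"claw": 1, "dx": -135, "dy": -7.9, "dz": -7.5, "twist": 5.4}, {"claw": 1, "dx": -135, "dy": -7.9, "dz": -7.5, "twist": 5.4}])

```text
t: 26.05
tcp_pos: [0.4867, 0.1924, 0.302]
tool_rot: [-165.0, 89.7, 18.0]
ft_force: [0.3, 0.7, 0.9]
opening: 0.0854
```

```bash
python3 - <<'E'
from h import *
s=sensors.get_state();print(s['tcp_pos'],s['t'])
plan([.60,.10,.31],-112)
plan([.60,.10,.31],145)
E
```

```text
[0.48666371 0.19243867 0.30195989] 26.05
plan dx dy dz twist [  -7.6   98.2 -108.4] 25.0 cur jaw -87.0 q6 104.9 q1 17.8 R tool->world
 [[0.005, 0.052, -0.999], [0.002, -0.999, -0.052], [-1.0, -0.001, -0.005]]
plan dx dy dz twist [  -7.6   98.2 -108.4] -52.0 cur jaw -87.0 q6 104.9 q1 17.8 R tool->world
 [[0.005, 0.052, -0.999], [0.002, -0.999, -0.052], [-1.0, -0.001, -0.005]]
```

Request:
carry_out(plan=[{"claw": 1, "dx": 0, "dy": 15, "dz": -15, "twist": -10}, {"claw": 1, "dx": 0, "dy": 30, "dz": -30, "twist": -20}, {"claw": 1, "dx": 0, "dy": 50, "dz": -60, "twist": -30}, {"claw": 1, "dx": 0, "dy": 76, "dz": -86, "twist": -40}, {"claw": 1, "dx": 0, "dy": 76, "dz": -86, "twist": -50}, {"claw": 1, "dx": 0, "dy": 76, "dz": -86, "twist": -53}, {"claw": 1, "dx": 0, "dy": 76, "dz": -86, "twist": -53}, {"claw": 1, "dx": 0, "dy": 76, "dz": -86, "twist": -53}])

```text
t: 27.05
tcp_pos: [0.5756, 0.1208, 0.298]
tool_rot: [-48.4, 89.9, -172.5]
ft_force: [-0.7, 0.5, 0.1]
opening: 0.0854
```

```bash
python3 - <<'E'
from mk import *
import pickle
f=grab('wrist','w14');s=sensors.get_state();print(s['tcp_pos'],s['t'],s['qpos'])
pickle.dump([f,grab('scene'),grab('side')],open('f14.pkl','wb'))
im=f['image'][60:240,230:430,::-1];cv2.imwrite('pics/z14.png',cv2.resize(im,None,fx=4,fy=3.3,interpolation=2))
E
```

```text
[0.57559879 0.12085532 0.29845336] 27.1 [ 8.54429185e+00  4.87080455e+00  6.40246936e+01 -8.98333817e-04
  1.11171833e+02  4.26182235e+01]
```

View pics/z14.png

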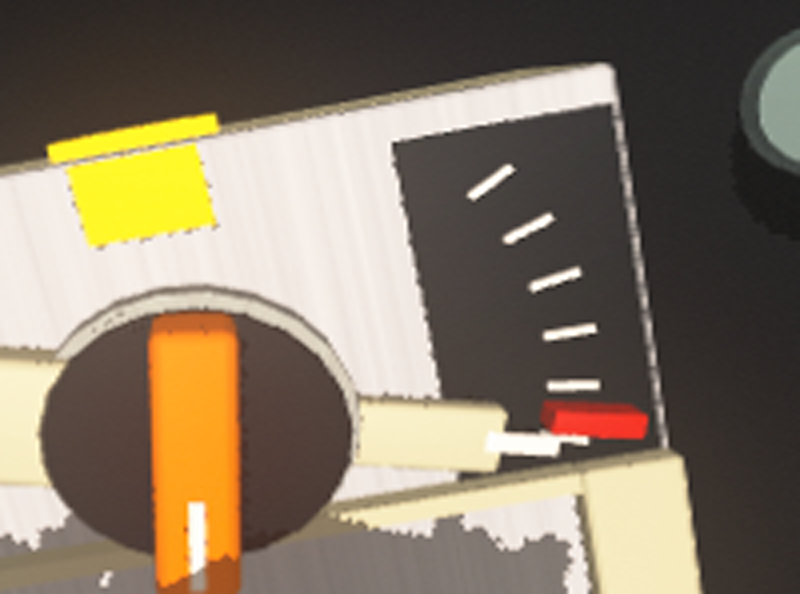

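```bash
python3 - <<'E'
from mk import *
import pickle
f,A,B=pickle.load(open('f14.pkl','rb'))
a=A['image'][190:260,280:360,::-1];b=B['image'][180:240,260:330,::-1]
cv2.imwrite('pics/c14.png',np.hstack([cv2.resize(a,(400,350),interpolation=2),cv2.resize(b,(400,350),interpolation=2)]))
piv=np.array([.577,.1212])
for n,uv in (('base',(230+490/4,60+441/3.3)),('tip',(230+560/4,60+448.5/3.3))):
  for z in(.125,.13,.134,.138):
    p=onz(f,uv,z);d=p[:2]-piv;print(n,z,p.round(4),np.linalg.norm(d).round(4),np.degrees(np.arctan2(d[1],d[0])).round(2))
e=sorted(markends(f,(350,160,410,210)),key=lambda p:p[0]);print(e)
for q in e:
  for z in(.1,.104,.108):
    p=onz(f,q,z);d=p[:2]-piv;print('mark',z,p.round(4),np.linalg.norm(d).round(4),np.degrees(np.arctan2(d[1],d[0])).round(2))
E
```

```text
base 0.125 [0.628 0.077 0.125] 0.0675 -40.88
base 0.13 [0.628  0.0788 0.13  ] 0.0663 -39.76
base 0.134 [0.6279 0.0802 0.134 ] 0.0653 -38.85
base 0.138 [0.6278 0.0816 0.138 ] 0.0644 -37.9
tip 0.125 [0.6401 0.0663 0.125 ] 0.0837 -41.03
tip 0.13 [0.6399 0.0682 0.13  ] 0.0822 -40.14
tip 0.134 [0.6396 0.0698 0.134 ] 0.0811 -39.4
tip 0.138 [0.6394 0.0713 0.138 ] 0.0799 -38.64
[array([365., 187.]), array([391., 187.])]
mark 0.1 [0.6419 0.0671 0.1   ] 0.0845 -39.79
mark 0.104 [0.6417 0.0686 0.104 ] 0.0834 -39.14
mark 0.108 [0.6415 0.07   0.108 ] 0.0823 -38.47
mark 0.1 [0.6629 0.0529 0.1   ] 0.1097 -38.48
mark 0.104 [0.6624 0.0545 0.104 ] 0.1084 -37.97
mark 0.108 [0.662  0.0561 0.108 ] 0.107 -37.45
```

View pics/c14.png

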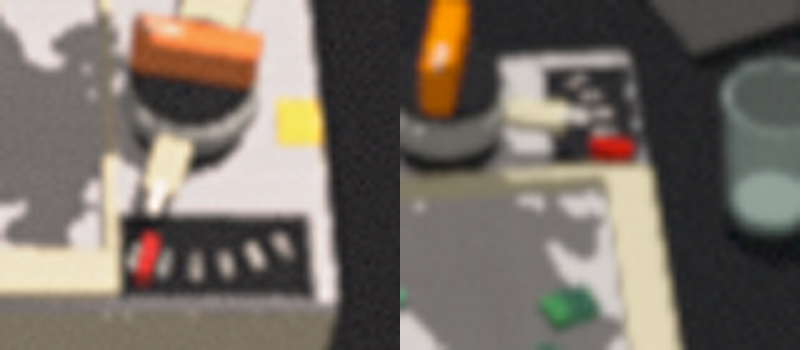

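Request:
carry_out(plan=[{"claw": 1, "dx": 0, "dy": 0, "dz": 0, "twist": 10}, {"claw": 1, "dx": 0, "dy": 0, "dz": 0, "twist": 20}, {"claw": 1, "dx": 0, "dy": 0, "dz": 0, "twist": 30}, {"claw": 1, "dx": 0, "dy": 0, "dz": 0, "twist": 40}, {"claw": 1, "dx": 0, "dy": 0, "dz": 0, "twist": 50}, {"claw": 1, "dx": 0, "dy": 0, "dz": 0, "twist": 60}, {"claw": 1, "dx": 0, "dy": 0, "dz": 0, "twist": 70}, {"claw": 1, "dx": 0, "dy": 0, "dz": 0, "twist": 80}, {"claw": 1, "dx": 0, "dy": 0, "dz": 0, "twist": 90}, {"claw": 1, "dx": 0, "dy": 0, "dz": 0, "twist": 94}, {"claw": 1, "dx": 0, "dy": 0, "dz": 0, "twist": 94}])

```text
t: 28.58
tcp_pos: [0.5758, 0.1208, 0.2993]
tool_rot: [-129.1, 90.0, 12.9]
ft_force: [0.4, 0.5, 0.0]
opening: 0.0853
```

```bash
python3 - <<'E'
from mk import *
import pickle
f=grab('wrist','w15');s=sensors.get_state();print(s['tcp_pos'],s['t'],s['qpos'])
pickle.dump(f,open('f15.pkl','wb'))
print('cam',-np.array(f['R']).T@np.array(f['t']))
im=f['image'][20:220,200:360,::-1];cv2.imwrite('pics/z15.png',cv2.resize(im,None,fx=4,fy=3,interpolation=2))
E
```

```text
[0.57577901 0.12081738 0.29930064] 28.625 [ 8.53878483e+00  4.85594775e+00  6.39530350e+01 -2.31220675e-03
  1.11185468e+02  1.36491887e+02]
cam [0.64168164 0.06844256 0.44223379]
```

View pics/z15.png

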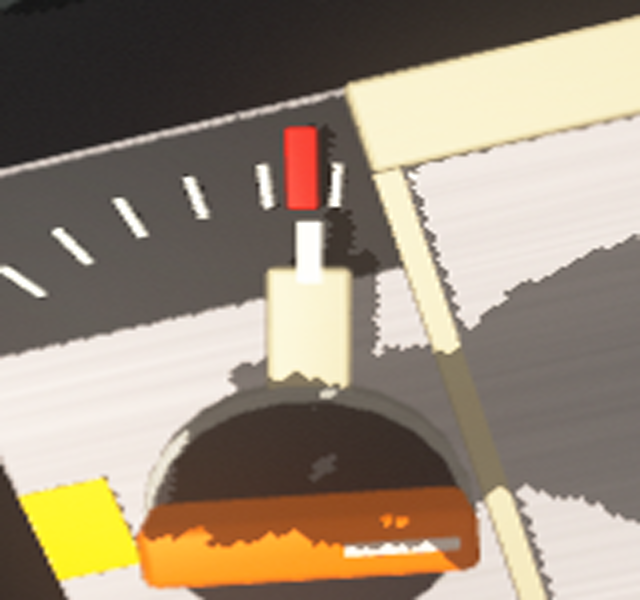

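```bash
python3 - <<'E'
from mk import *
import pickle
f=pickle.load(open('f15.pkl','rb'))
m=mask(f,(0,150,100),(6,255,255))|mask(f,(174,150,100),(180,255,255))
w=mask(f,(0,0,200),(180,40,255))
for v in range(62,92,3):
    u=np.where(m[v,260:290])[0]+260;print(v,u.min() if len(u) else '',u.max() if len(u) else '')
piv=np.array([.577,.1212]);L=[]
for v in range(90,118,2):
    u=np.where(w[v,268:288])[0]+268;print(v,(u.min(),u.max()) if len(u) else '')
for n,uv,z in(('min',(275.6,88),.104),('mout',(275.0,63),.104),('ptip',(277.5,95),.134),('pbase',(277.2,112),.134)):
    p=onz(f,uv,z);d=p[:2]-piv;print(n,p.round(4),np.linalg.norm(d).round(4),np.degrees(np.arctan2(d[1],d[0])).round(2))
E
```

```text
62 272 278
65 271 279
68 271 279
71 271 279
74 271 279
77 271 279
80 271 279
83 271 279
86 272 279
89 272 279
90 
92 
94 (np.int64(274), np.int64(279))
96 (np.int64(274), np.int64(279))
98 (np.int64(274), np.int64(279))
100 (np.int64(274), np.int64(279))
102 (np.int64(274), np.int64(279))
104 (np.int64(274), np.int64(279))
106 (np.int64(274), np.int64(279))
108 (np.int64(274), np.int64(279))
110 (np.int64(274), np.int64(280))
112 (np.int64(268), np.int64(281))
114 (np.int64(268), np.int64(281))
116 (np.int64(268), np.int64(280))
min [0.6438 0.0695 0.104 ] 0.0844 -37.76
mout [0.6603 0.0571 0.104 ] 0.1051 -37.56
ptip [0.6384 0.0715 0.134 ] 0.079 -38.98
pbase [0.628 0.08  0.134] 0.0656 -38.95
```

```bash
python3 - <<'E'
from an import *
import pickle
f,_,_=pickle.load(open('f14.pkl','rb'))
m=mask(f,(3,120,60),(18,255,255))
vs=np.where(m[:,270:285].any(1))[0];print(vs.min(),vs.max())
c=[]
for v in range(162,240,8):
    u=np.where(m[v,250:310])[0]+250;c.append((v,u.min(),u.max()))
print(c)
a,b,th,L=world_axis(f,((c[0][1]+c[0][2])/2,c[0][0]),((c[-1][1]+c[-1][2])/2,c[-1][0]),.177);print(th)
plan([.577,.1212,.155],th+90)
E
```

```text
154 241
[(162, np.int64(267), np.int64(289)), (170, np.int64(267), np.int64(289)), (178, np.int64(267), np.int64(289)), (186, np.int64(267), np.int64(289)), (194, np.int64(268), np.int64(290)), (202, np.int64(268), np.int64(290)), (210, np.int64(268), np.int64(290)), (218, np.int64(268), np.int64(290)), (226, np.int64(268), np.int64(290)), (234, np.int64(269), np.int64(289))]
-123.35582090624587
plan dx dy dz twist [144.3  -1.   -0.7] 85.4 cur jaw -128.0 q6 136.5 q1 8.5 R tool->world
 [[0.0, -0.615, -0.789], [-0.0, -0.789, 0.615], [-1.0, -0.0, -0.0]]
```

Request:
carry_out(plan=[{"claw": 1, "dx": 0, "dy": -0.5, "dz": -1, "twist": -10}, {"claw": 1, "dx": 0, "dy": -0.5, "dz": -1, "twist": -20}, {"claw": 1, "dx": 0, "dy": -0.5, "dz": -1, "twist": -30}, {"claw": 1, "dx": 0, "dy": -0.5, "dz": -1, "twist": -40}, {"claw": 1, "dx": 0, "dy": -0.5, "dz": -1, "twist": -50}, {"claw": 1, "dx": 0, "dy": -0.5, "dz": -1, "twist": -60}, {"claw": 1, "dx": 0, "dy": -0.5, "dz": -1, "twist": -70}, {"claw": 1, "dx": 0, "dy": -0.5, "dz": -1, "twist": -80}, {"claw": 0.3, "dx": 30, "dy": -0.5, "dz": -1, "twist": -90}, {"claw": 0.3, "dx": 60, "dy": -0.5, "dz": -1, "twist": -94.5}, {"claw": 0.3, "dx": 100, "dy": -0.5, "dz": -1, "twist": -94.5}, {"claw": 0.3, "dx": 130, "dy": -0.5, "dz": -1, "twist": -94.5}, {"claw": 0.3, "dx": 145, "dy": -0.5, "dz": -1, "twist": -94.5}, {"claw": 0.3, "dx": 145, "dy": -0.5, "dz": -1, "twist": -94.5}, {"claw": -1, "dx": 145, "dy": -0.5, "dz": -1, "twist": -94.5}, {"claw": -1, "dx": 145, "dy": -0.5, "dz": -1, "twist": -94.5}, {"claw": -1, "dx": 145, "dy": -0.5, "dz": -1, "twist": -94.5}, {"claw": -1, "dx": 145, "dy": -0.5, "dz": -1, "twist": -94.5}, {"claw": -1, "dx": 145, "dy": -0.5, "dz": -1, "twist": -94.5}])

```text
t: 31.0
tcp_pos: [0.5767, 0.1213, 0.1564]
tool_rot: [174.2, 89.9, 50.7]
ft_force: [-5.1, 1.8, 4.0]
opening: 0.0158
```

Request:
carry_out(plan=[{"claw": -1, "dx": 0, "dy": 0, "dz": 0, "twist": 9}, {"claw": -1, "dx": 0, "dy": 0, "dz": 0, "twist": 18}, {"claw": -1, "dx": 0, "dy": 0, "dz": 0, "twist": 27}, {"claw": -1, "dx": 0, "dy": 0, "dz": 0, "twist": 36}, {"claw": -1, "dx": 0, "dy": 0, "dz": 0, "twist": 45}, {"claw": -1, "dx": 0, "dy": 0, "dz": 0, "twist": 54}, {"claw": -1, "dx": 0, "dy": 0, "dz": 0, "twist": 63}, {"claw": -1, "dx": 0, "dy": 0, "dz": 0, "twist": 70}, {"claw": -1, "dx": 0, "dy": 0, "dz": 0, "twist": 74}, {"claw": -1, "dx": 0, "dy": 0, "dz": 0, "twist": 74}])

```text
t: 32.25
tcp_pos: [0.5767, 0.121, 0.1564]
tool_rot: [-122.6, 89.9, 39.9]
ft_force: [-4.6, 1.5, 6.0]
opening: 0.0154
```

```bash
python3 - <<'E'
from h import *
s=sensors.get_state();print(s['tcp_pos'],s['t'],s['qpos'],s['ft_force'],s['ft_torque'],s['opening'])
E
```

```text
[0.57671948 0.12104977 0.15640334] 32.25 [8.52223019e+00 3.37686133e+00 8.00215822e+01 4.18643847e-02
 9.65332727e+01 1.16086270e+02] [-4.64577342  1.53559004  5.99406888] [ 0.07094062  0.8422957  -0.20988856] 0.015356966669372732
```

Request:
carry_out(plan=[{"claw": -1, "dx": 0, "dy": 0, "dz": 0, "twist": 2}, {"claw": -1, "dx": 0, "dy": 0, "dz": 0, "twist": 4}, {"claw": -1, "dx": 0, "dy": 0, "dz": 0, "twist": 4}])

```text
t: 32.62
tcp_pos: [0.5767, 0.1211, 0.1564]
tool_rot: [-121.0, 89.9, 37.5]
ft_force: [-4.9, 1.5, 5.2]
opening: 0.0159
```

```bash
python3 - <<'E'
from h import *
s=sensors.get_state();print(s['tcp_pos'],s['t'],s['qpos'][5],s['ft_force'],s['ft_torque'],s['opening'])
E
```

```text
[0.57668842 0.12105258 0.15641256] 32.625 120.04083354568428 [-4.88805226  1.45098888  5.16299022] [ 0.05247848  0.84441381 -0.01825911] 0.015880726096929365
```

Request:
carry_out(plan=[{"claw": -1, "dx": 0, "dy": 0, "dz": 0, "twist": 2}, {"claw": -1, "dx": 0, "dy": 0, "dz": 0, "twist": 4}, {"claw": -1, "dx": 0, "dy": 0, "dz": 0, "twist": 4}])

```text
t: 33.0
tcp_pos: [0.5767, 0.1211, 0.1565]
tool_rot: [-135.0, 89.9, 19.7]
ft_force: [-3.6, -0.3, 4.9]
opening: 0.0157
```

```bash
python3 - <<'E'
from h import *
s=sensors.get_state();print(s['tcp_pos'],s['t'],s['qpos'][5],s['ft_force'],s['ft_torque'],s['opening'])
E
```

```text
[0.57671656 0.12108318 0.156487  ] 33.0 123.85416799427854 [-3.64127    -0.3200403   4.87787766] [-0.16647078  0.79508097  1.99037603] 0.015720959463804092
```

Request:
carry_out(plan=[{"claw": 0.3, "dx": 0, "dy": 0, "dz": 0, "twist": 0}, {"claw": 0.3, "dx": 0, "dy": 0, "dz": 0, "twist": 0}, {"claw": 0.3, "dx": 0, "dy": 0, "dz": 0, "twist": 0}, {"claw": 0.3, "dx": -50, "dy": 0, "dz": 0, "twist": 0}, {"claw": 0.3, "dx": -100, "dy": 0, "dz": 0, "twist": 6}, {"claw": 1, "dx": -143, "dy": 0, "dz": 0, "twist": 13}, {"claw": 1, "dx": -143, "dy": 0, "dz": 0, "twist": 13}, {"claw": 1, "dx": -143, "dy": 0, "dz": 0, "twist": 13}])

```text
t: 34.0
tcp_pos: [0.5769, 0.1205, 0.2963]
tool_rot: [45.6, 89.9, -172.9]
ft_force: [0.0, 0.2, -0.8]
opening: 0.0852
```

```bash
python3 - <<'E'
from an import *
import pickle
f=grab('wrist','w16');s=sensors.get_state();print(s['tcp_pos'],s['t'],s['qpos'])
pickle.dump(f,open('f16.pkl','wb'))
print('cam',-np.array(f['R']).T@np.array(f['t']))
m=mask(f,(0,150,100),(6,255,255))|mask(f,(174,150,100),(180,255,255))
w=mask(f,(0,0,200),(180,40,255))
for v in (70,78,86):
    u=np.where(m[v,255:295])[0]+255;print(v,u.min() if len(u) else '',u.max() if len(u) else '')
for v in (96,100,104,108):
    u=np.where(w[v,268:288])[0]+268;print(v,(u.min(),u.max()) if len(u) else '')
im=f['image'][20:260,200:360,::-1];cv2.imwrite('pics/z16.png',cv2.resize(im,None,fx=4,fy=2.5,interpolation=2))
E
```

```text
[0.57668895 0.12043773 0.2953953 ] 34.05 [ 8.48854023e+00  5.01219104e+00  6.41902584e+01 -1.36746200e-03
  1.10951974e+02  1.36992775e+02]
cam [0.64254496 0.06752823 0.4392107 ]
70 270 278
78 271 278
86 271 278
96 (np.int64(273), np.int64(279))
100 (np.int64(274), np.int64(279))
104 (np.int64(274), np.int64(279))
108 (np.int64(274), np.int64(279))
```

View pics/z16.png

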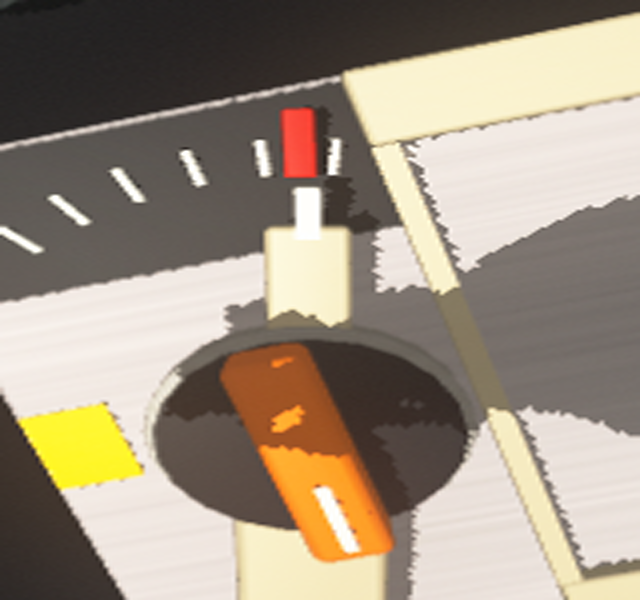

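View pics/w16.png

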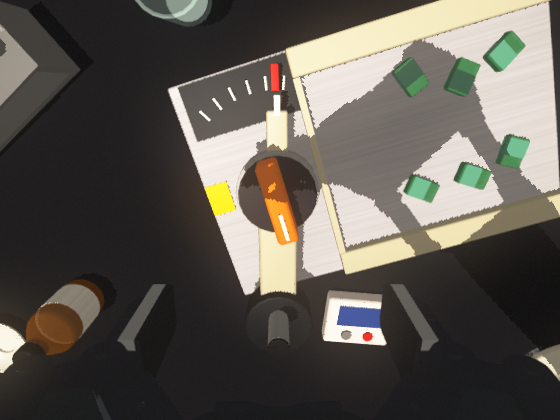

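```bash
python3 - <<'E'
from an import *
import pickle
f=pickle.load(open('f16.pkl','rb'))
m=mask(f,(3,120,60),(18,255,255))
m[:, :240]=0;m[:,320:]=0
c=[]
for v in range(166,240,8):
    u=np.where(m[v,250:310])[0]+250;c.append((v,u.min(),u.max()))
print(c)
a,b,th,L=world_axis(f,((c[1][1]+c[1][2])/2,c[1][0]),((c[-2][1]+c[-2][2])/2,c[-2][0]),.177);print(th%180-180)
# scraper re-measure
A,B=grab('scene','s17'),grab('side','d17')
import pickle
pickle.dump((A,B),open('f17.pkl','wb'))
a=A['image'][215:325,80:200,::-1];b=B['image'][315:415,255:395,::-1]
cv2.imwrite('pics/m17.png',np.hstack([cv2.resize(x,(400,400),interpolation=2) for x in(a,b)]))
plan([.463,-.369,.2],None)
E
```

```text
[(166, np.int64(256), np.int64(278)), (174, np.int64(256), np.int64(281)), (182, np.int64(258), np.int64(283)), (190, np.int64(261), np.int64(286)), (198, np.int64(264), np.int64(288)), (206, np.int64(266), np.int64(291)), (214, np.int64(269), np.int64(293)), (222, np.int64(271), np.int64(295)), (230, np.int64(274), np.int64(297)), (238, np.int64(277), np.int64(298))]
-22.422422968876674
plan dx dy dz twist [  95.7  453.4 -216.2] None cur jaw -128.5 q6 137.0 q1 8.5 R tool->world
 [[-0.003, -0.623, -0.782], [-0.001, -0.782, 0.623], [-1.0, 0.003, 0.002]]
```

View pics/m17.png

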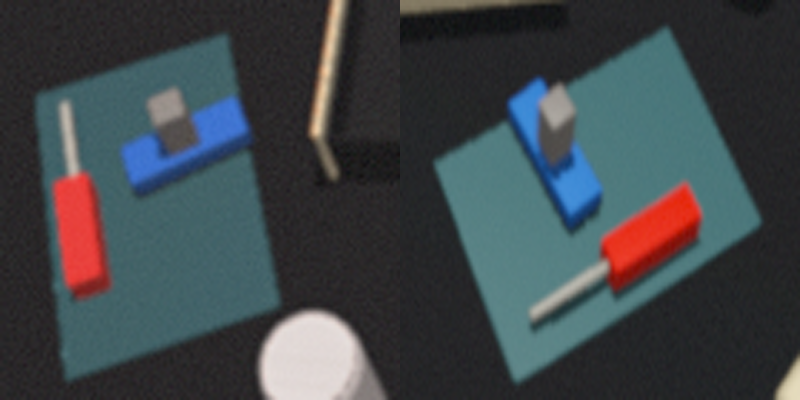

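```bash
cat > chips.py <<'E'
from h import *
YAW=-22.2
o=np.array([.5215,-.0148]);y_=np.radians(YAW);R2=np.array([[np.cos(y_),-np.sin(y_)],[np.sin(y_),np.cos(y_)]])
loc=lambda p:R2.T@(np.array(p)[:2]-o)
wor=lambda q:o+R2@np.array(q)
def chips(f,z=.11):
    m=mask(f,(65,70,30),(88,255,255));m=cv2.morphologyEx(m,cv2.MORPH_OPEN,np.ones((2,2)))
    n,l,st,c=cv2.connectedComponentsWithStats(m);out=[]
    for i in range(1,n):
        if st[i,4]>25:
            p=onz(f,c[i],z);out.append((c[i].round(0).tolist(),int(st[i,4]),loc(p).round(3).tolist()))
    return out
E
python3 - <<'E'
from chips import *
import pickle
f=pickle.load(open('f16.pkl','rb'))
for c in chips(f): print(c)
print('pivot loc',loc([.577,.1212]))
for n,uv,z in(('rim+y inner corner',(345,250),.1),('c2',(303,78),.1)): print(n,loc(onz(f,uv,z)))
A,B=pickle.load(open('f17.pkl','rb'))
for g in (A,B):
  for c in chips(g): print(c)
plan([.4635,-.369,.2],5)
E
```

```text
([503.0, 55.0], 499, [0.055, -0.069])
([412.0, 78.0], 230, [0.057, 0.009])
([462.0, 82.0], 440, [0.042, -0.032])
([516.0, 148.0], 454, [-0.029, -0.073])
([472.0, 176.0], 357, [-0.044, -0.03])
([420.0, 188.0], 357, [-0.042, 0.018])
pivot loc [-5.29550357e-07  1.46888563e-01]
rim+y inner corner [-0.08863351  0.0998514 ]
c2 [0.08343601 0.09802622]
([251.0, 200.0], 38, [-0.038, -0.028])
([270.0, 201.0], 37, [-0.037, 0.021])
([236.0, 204.0], 44, [-0.027, -0.067])
([249.0, 228.0], 44, [0.05, -0.029])
([234.0, 231.0], 38, [0.06, -0.066])
([266.0, 232.0], 44, [0.064, 0.014])
([257.0, 233.0], 34, [-0.038, 0.006])
([290.0, 233.0], 40, [0.06, -0.004])
([287.0, 244.0], 41, [0.048, -0.045])
([257.0, 245.0], 33, [-0.04, -0.043])
([292.0, 253.0], 33, [0.059, -0.083])
([262.0, 254.0], 43, [-0.028, -0.083])
plan dx dy dz twist [  95.7  453.1 -216.6] 46.5 cur jaw -128.5 q6 137.0 q1 8.5 R tool->world
 [[-0.003, -0.623, -0.782], [-0.001, -0.782, 0.623], [-1.0, 0.003, 0.002]]
```

Request:
carry_out(plan=[{"claw": 1, "dx": 0, "dy": 32, "dz": -15, "twist": -9}, {"claw": 1, "dx": 0, "dy": 64, "dz": -31, "twist": -18}, {"claw": 1, "dx": 0, "dy": 97, "dz": -46, "twist": -27}, {"claw": 1, "dx": 0, "dy": 129, "dz": -62, "twist": -36}, {"claw": 1, "dx": 0, "dy": 162, "dz": -77, "twist": -45}, {"claw": 1, "dx": 0, "dy": 194, "dz": -93, "twist": -54}, {"claw": 1, "dx": 0, "dy": 226, "dz": -108, "twist": -63}, {"claw": 1, "dx": 0, "dy": 259, "dz": -124, "twist": -72}, {"claw": 1, "dx": 0, "dy": 291, "dz": -139, "twist": -81}, {"claw": 1, "dx": 0, "dy": 323, "dz": -155, "twist": -90}, {"claw": 1, "dx": 0, "dy": 356, "dz": -170, "twist": -99}, {"claw": 1, "dx": 0, "dy": 388, "dz": -186, "twist": -108}, {"claw": 1, "dx": 0, "dy": 420, "dz": -201, "twist": -117}, {"claw": 1, "dx": 0, "dy": 453, "dz": -217, "twist": -126}, {"claw": 1, "dx": 30, "dy": 453, "dz": -217, "twist": -133}, {"claw": 1, "dx": 50, "dy": 453, "dz": -217, "twist": -133}, {"claw": 1, "dx": 50, "dy": 453, "dz": -217, "twist": -133}])

```text
t: 36.28
tcp_pos: [0.4635, -0.3684, 0.2437]
tool_rot: [-136.7, 89.6, 137.7]
ft_force: [0.3, 0.5, 0.1]
opening: 0.0854
```

```bash
python3 - <<'E'
from h import *
import pickle
f=grab('wrist','w18');s=sensors.get_state();print(s['tcp_pos'],s['t'],s['qpos'])
pickle.dump(f,open('f18.pkl','wb'))
m=mask(f,(100,130,60),(120,255,255));c=max(cv2.findContours(m,0,2)[0],key=cv2.contourArea);print(cv2.minAreaRect(c))
print(proj(f,[.4635,-.369,.073]))
E
```

```text
[ 0.46396387 -0.36862336  0.24575796] 36.325 [-4.17565078e+01  4.43221582e+00  6.98754066e+01 -3.40483240e-04
  1.05875223e+02 -4.62202288e+01]
((279.5, 218.5), (7.0, 33.0), 90.0)
[[278.24125608 188.36896995]]
```

View pics/w18.png

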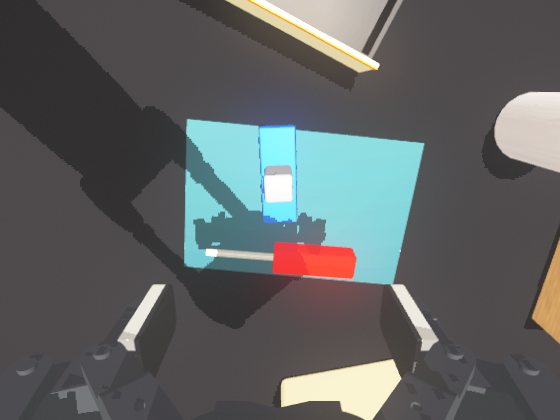

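Request:
carry_out(plan=[{"claw": 1, "dx": 60, "dy": 0, "dz": 0, "twist": 0}, {"claw": 1, "dx": 120, "dy": 0, "dz": 0, "twist": 0}, {"claw": 1, "dx": 170, "dy": 0, "dz": 0, "twist": 0}, {"claw": 1, "dx": 200, "dy": 0, "dz": 0, "twist": 0}, {"claw": 1, "dx": 213, "dy": 0, "dz": 0, "twist": 0}, {"claw": 1, "dx": 213, "dy": 0, "dz": 0, "twist": 0}, {"claw": -1, "dx": 213, "dy": 0, "dz": 0, "twist": 0}, {"claw": -1, "dx": 213, "dy": 0, "dz": 0, "twist": 0}, {"claw": -1, "dx": 213, "dy": 0, "dz": 0, "twist": 0}, {"claw": -1, "dx": 213, "dy": 0, "dz": 0, "twist": 0}, {"claw": -1, "dx": 213, "dy": 0, "dz": 0, "twist": 0}, {"claw": -1, "dx": 213, "dy": 0, "dz": 0, "twist": 0}])

```text
t: 37.83
tcp_pos: [0.4646, -0.3694, 0.0352]
tool_rot: [32.6, 89.9, -52.9]
ft_force: [-1.7, -0.6, 5.9]
opening: 0.0254
```

```bash
python3 - <<'E'
from chips import *
s=sensors.get_state();print(s['tcp_pos'],s['t'],s['opening'],s['ft_force'])
p=wor([-.03,.06]);print(p)
plan([*p,.30],68)
E
```

```text
[ 0.46462286 -0.36940283  0.03516769] 37.825 0.025393390964984025 [-1.74532924 -0.59723259  5.91261378]
[0.51639433 0.05208746]
plan dx dy dz twist [-265.2   84.5 -415.9] -63.5 cur jaw 4.5 q6 -46.2 q1 -41.8 R tool->world
 [[0.001, 0.997, 0.078], [-0.001, 0.078, -0.997], [-1.0, 0.001, 0.001]]
```

Request:
carry_out(plan=[{"claw": -1, "dx": -60, "dy": 0, "dz": 0, "twist": 0}, {"claw": -1, "dx": -120, "dy": 0, "dz": 0, "twist": 0}, {"claw": -1, "dx": -180, "dy": 5, "dz": -30, "twist": -5}, {"claw": -1, "dx": -215, "dy": 15, "dz": -80, "twist": -12}, {"claw": -1, "dx": -215, "dy": 25, "dz": -125, "twist": -19}, {"claw": -1, "dx": -215, "dy": 35, "dz": -170, "twist": -26}, {"claw": -1, "dx": -215, "dy": 45, "dz": -215, "twist": -33}, {"claw": -1, "dx": -215, "dy": 55, "dz": -260, "twist": -40}, {"claw": -1, "dx": -215, "dy": 65, "dz": -305, "twist": -47}, {"claw": -1, "dx": -215, "dy": 75, "dz": -350, "twist": -54}, {"claw": -1, "dx": -215, "dy": 84, "dz": -390, "twist": -60}, {"claw": -1, "dx": -215, "dy": 84, "dz": -416, "twist": -63.5}, {"claw": -1, "dx": -215, "dy": 84, "dz": -416, "twist": -63.5}, {"claw": -1, "dx": -215, "dy": 84, "dz": -416, "twist": -63.5}])

```text
t: 39.58
tcp_pos: [0.5156, 0.0519, 0.2484]
tool_rot: [-138.3, 89.9, -160.3]
ft_force: [0.6, -0.3, -2.6]
opening: 0.0252
```

```bash
python3 - <<'E'
from chips import *
s=sensors.get_state();print(s['tcp_pos'],s['t'],s['opening'],s['ft_force'])
f=grab('wrist','w19');grab('scene','s19');g=grab('side','d19')
p=wor([-.03,.06]);print(p)
plan([*p,.134],67.8)
E
```

```text
[0.51564032 0.0518762  0.24842209] 39.575 0.025175364067741138 [ 0.64601833 -0.28951826 -2.62317477]
[0.51639433 0.05208746]
plan dx dy dz twist [115.    0.9   0.3] 0.1 cur jaw 67.9 q6 -65.9 q1 1.9 R tool->world
 [[-0.0, 0.377, 0.926], [-0.0, 0.926, -0.377], [-1.0, -0.0, -0.0]]
```

View pics/w19.png

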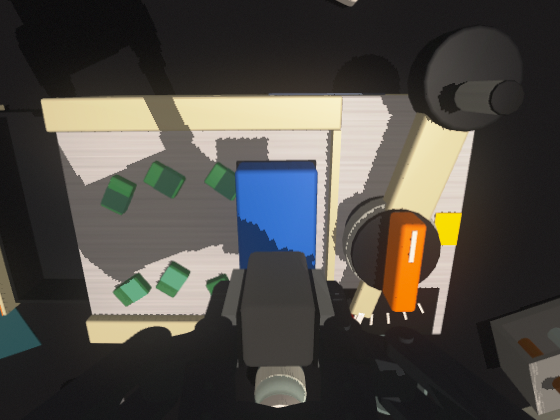

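View pics/d19.png

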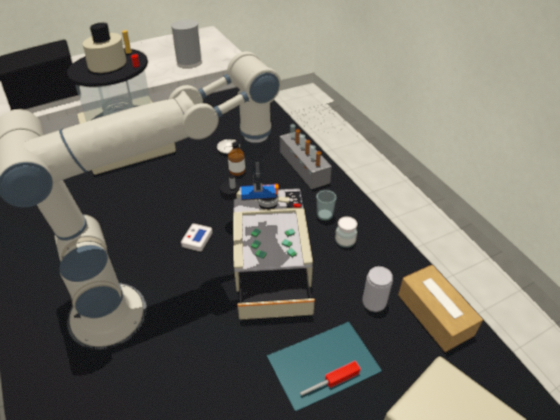

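Request:
carry_out(plan=[{"claw": -1, "dx": 50, "dy": 6, "dz": 0, "twist": 0}, {"claw": -1, "dx": 85, "dy": 6, "dz": 0, "twist": 0}, {"claw": -1, "dx": 105, "dy": 6, "dz": 0, "twist": 0}, {"claw": -1, "dx": 113, "dy": 6, "dz": 0, "twist": 0}, {"claw": -1, "dx": 113, "dy": 6, "dz": 0, "twist": 0}, {"claw": -1, "dx": 113, "dy": 6, "dz": 0, "twist": 0}])

```text
t: 40.48
tcp_pos: [0.5189, 0.0578, 0.1381]
tool_rot: [24.8, 89.8, 2.7]
ft_force: [-0.0, 0.5, -2.5]
opening: 0.0252
```

```bash
python3 - <<'E'
from chips import *
s=sensors.get_state();print(s['tcp_pos'],loc(s['tcp_pos']),s['t'],s['opening'],s['ft_force'])
f=grab('wrist','w20')
E
```

```text
[0.51887671 0.05780865 0.13810533] [-0.02986334  0.06623503] 40.475 0.025190532418790882 [-1.93408265e-03  4.56539001e-01 -2.52799012e+00]
```

View pics/w20.png

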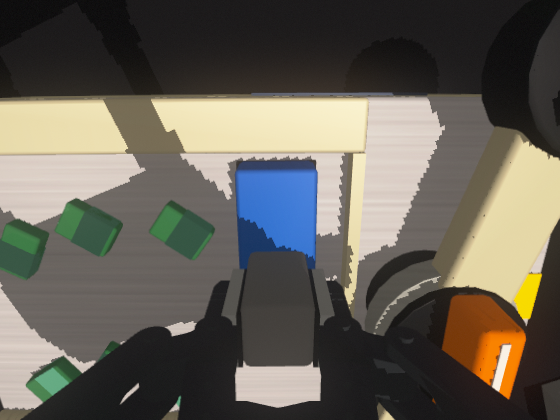

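Request:
carry_out(plan=[{"claw": -1, "dx": 4, "dy": 0, "dz": 0, "twist": 0}, {"claw": -1, "dx": 5, "dy": -4, "dz": 0, "twist": 0}, {"claw": -1, "dx": 5, "dy": -15, "dz": 0, "twist": 0}, {"claw": -1, "dx": 5, "dy": -27, "dz": 0, "twist": 0}, {"claw": -1, "dx": 5, "dy": -39, "dz": 0, "twist": 0}, {"claw": -1, "dx": 5, "dy": -51, "dz": 0, "twist": 0}, {"claw": -1, "dx": 5, "dy": -63, "dz": 0, "twist": 0}, {"claw": -1, "dx": 5, "dy": -75, "dz": 0, "twist": 0}, {"claw": -1, "dx": 5, "dy": -87, "dz": 0, "twist": 0}, {"claw": -1, "dx": 5, "dy": -99, "dz": 0, "twist": 0}, {"claw": -1, "dx": 5, "dy": -111, "dz": 0, "twist": 0}, {"claw": -1, "dx": 5, "dy": -120, "dz": 0, "twist": 0}, {"claw": -1, "dx": 5, "dy": -120, "dz": 0, "twist": 0}])

```text
t: 42.15
tcp_pos: [0.4728, -0.0547, 0.1322]
tool_rot: [-22.1, 89.9, -44.2]
ft_force: [0.3, 1.3, 5.9]
opening: 0.0256
```

```bash
python3 - <<'E'
from chips import *
s=sensors.get_state();print(s['tcp_pos'],loc(s['tcp_pos']),s['t'],s['opening'],s['ft_force'])
f=grab('wrist','w21')
g=grab('side');im=g['image'][180:320,190:350,::-1];cv2.imwrite('pics/d21.png',cv2.resize(im,None,fx=4,fy=4,interpolation=2))
E
```

```text
[ 0.47275702 -0.05468769  0.13216474] [-0.03005849 -0.05534792] 42.15 0.025612278408440856 [0.33377383 1.26305993 5.90251066]
```

View pics/w21.png

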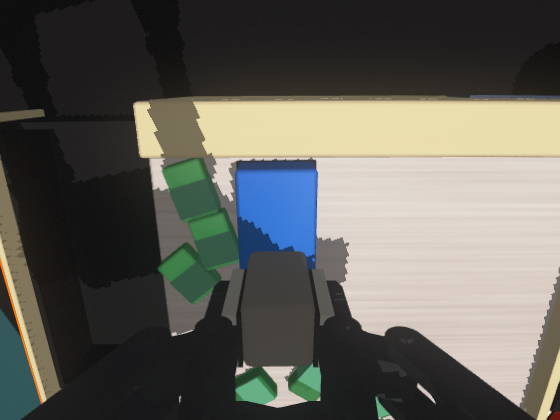

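View pics/d21.png

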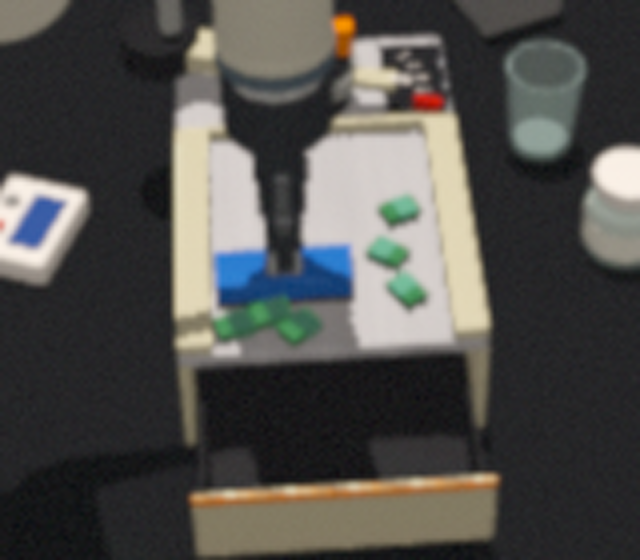

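Request:
carry_out(plan=[{"claw": -1, "dx": 0, "dy": -10, "dz": 0, "twist": 0}, {"claw": -1, "dx": -1, "dy": -20, "dz": 0, "twist": 0}, {"claw": -1, "dx": -1, "dy": -30, "dz": 0, "twist": 0}, {"claw": -1, "dx": -1, "dy": -40, "dz": 0, "twist": 0}, {"claw": -1, "dx": -1, "dy": -50, "dz": 0, "twist": 0}, {"claw": -1, "dx": -1, "dy": -60, "dz": 0, "twist": 0}, {"claw": -1, "dx": -1, "dy": -70, "dz": 0, "twist": 0}, {"claw": -1, "dx": -1, "dy": -78, "dz": 0, "twist": 0}, {"claw": -1, "dx": -1, "dy": -78, "dz": 0, "twist": 0}, {"claw": -1, "dx": -20, "dy": -78, "dz": 0, "twist": 0}, {"claw": -1, "dx": -60, "dy": -60, "dz": 0, "twist": 0}, {"claw": -1, "dx": -100, "dy": -20, "dz": 0, "twist": 0}, {"claw": -1, "dx": -100, "dy": 40, "dz": 20, "twist": 0}, {"claw": -1, "dx": -100, "dy": 80, "dz": 40, "twist": 0}, {"claw": -1, "dx": -100, "dy": 120, "dz": 61, "twist": 0}, {"claw": -1, "dx": -100, "dy": 121, "dz": 61, "twist": 0}])

```text
t: 44.25
tcp_pos: [0.576, 0.0381, 0.2296]
tool_rot: [-159.0, 89.8, 179.1]
ft_force: [-0.8, -1.0, -2.3]
opening: 0.0252
```

```bash
python3 - <<'E'
from chips import *
s=sensors.get_state();print(s['tcp_pos'],loc(s['tcp_pos']),s['t'],s['opening'],s['ft_force'])
f=grab('wrist','w22')
g=grab('side');im=g['image'][180:320,190:350,::-1];cv2.imwrite('pics/d22.png',cv2.resize(im,None,fx=4,fy=4,interpolation=2))
print(chips(grab('scene')))
E
```

```text
[0.57598022 0.03807017 0.22961297] [0.03046513 0.06953579] 44.25 0.025177886030503367 [-0.8462874  -1.01670145 -2.31505496]
[([212.0, 219.0], 203, [0.022, -0.129]), ([249.0, 228.0], 41, [0.05, -0.029]), ([235.0, 231.0], 40, [0.061, -0.065]), ([266.0, 233.0], 44, [0.064, 0.014])]
```

View pics/w22.png

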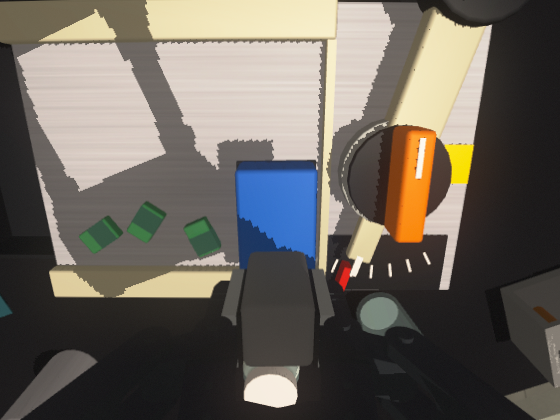

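View pics/d22.png

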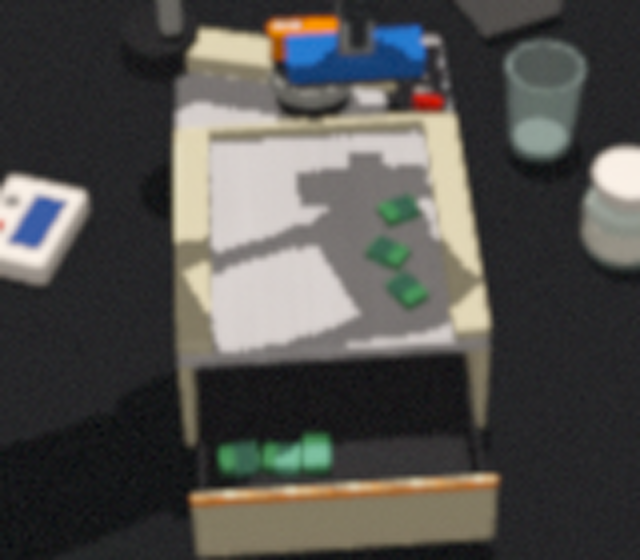

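Request:
carry_out(plan=[{"claw": -1, "dx": 40, "dy": -3, "dz": 1, "twist": 0}, {"claw": -1, "dx": 75, "dy": -3, "dz": 1, "twist": 0}, {"claw": -1, "dx": 92, "dy": -3, "dz": 1, "twist": 0}, {"claw": -1, "dx": 97, "dy": -3, "dz": 1, "twist": 0}, {"claw": -1, "dx": 97, "dy": -3, "dz": 1, "twist": 0}, {"claw": -1, "dx": 97, "dy": -12, "dz": 1, "twist": 0}, {"claw": -1, "dx": 97, "dy": -24, "dz": 1, "twist": 0}, {"claw": -1, "dx": 97, "dy": -36, "dz": 1, "twist": 0}, {"claw": -1, "dx": 97, "dy": -48, "dz": 1, "twist": 0}, {"claw": -1, "dx": 97, "dy": -60, "dz": 1, "twist": 0}, {"claw": -1, "dx": 97, "dy": -72, "dz": 1, "twist": 0}, {"claw": -1, "dx": 97, "dy": -84, "dz": 1, "twist": 0}, {"claw": -1, "dx": 97, "dy": -96, "dz": 1, "twist": 0}, {"claw": -1, "dx": 97, "dy": -108, "dz": 1, "twist": 0}, {"claw": -1, "dx": 97, "dy": -120, "dz": 1, "twist": 0}, {"claw": -1, "dx": 97, "dy": -125, "dz": 1, "twist": 0}, {"claw": -1, "dx": 97, "dy": -125, "dz": 1, "twist": 0}])

```text
t: 46.52
tcp_pos: [0.5289, -0.0807, 0.1343]
tool_rot: [-139.2, 90.0, -161.3]
ft_force: [-0.0, 0.6, -2.7]
opening: 0.0255
```

```bash
python3 - <<'E'
from chips import *
s=sensors.get_state();print(s['tcp_pos'],loc(s['tcp_pos']),s['t'],s['opening'],s['ft_force'])
g=grab('side');im=g['image'][180:320,190:350,::-1];cv2.imwrite('pics/d23.png',cv2.resize(im,None,fx=4,fy=4,interpolation=2))
E
```

```text
[ 0.52885485 -0.08074323  0.13425287] [ 0.03172568 -0.05827593] 46.525 0.025479194283845413 [-0.04412251  0.6354684  -2.72804889]
```

View pics/d23.png

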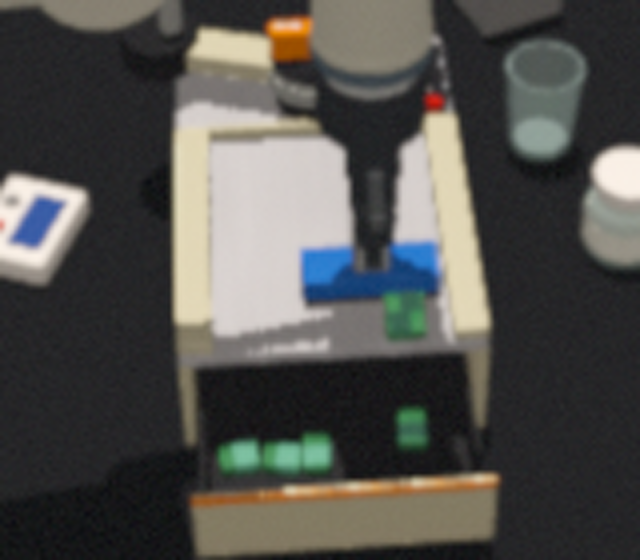

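Request:
carry_out(plan=[{"claw": -1, "dx": 1, "dy": -10, "dz": 0, "twist": 0}, {"claw": -1, "dx": 1, "dy": -20, "dz": 0, "twist": 0}, {"claw": -1, "dx": 1, "dy": -30, "dz": 0, "twist": 0}, {"claw": -1, "dx": 1, "dy": -40, "dz": 0, "twist": 0}, {"claw": -1, "dx": 1, "dy": -50, "dz": 0, "twist": 0}, {"claw": -1, "dx": 1, "dy": -60, "dz": 0, "twist": 0}, {"claw": -1, "dx": 1, "dy": -70, "dz": 0, "twist": 0}, {"claw": -1, "dx": 1, "dy": -76, "dz": 0, "twist": 0}, {"claw": -1, "dx": 1, "dy": -76, "dz": 0, "twist": 0}, {"claw": -1, "dx": -20, "dy": -76, "dz": 0, "twist": 0}, {"claw": -1, "dx": -70, "dy": -76, "dz": 0, "twist": 0}, {"claw": -1, "dx": -120, "dy": -76, "dz": 0, "twist": 0}, {"claw": -1, "dx": -120, "dy": -76, "dz": 0, "twist": 0}])

```text
t: 48.2
tcp_pos: [0.5022, -0.151, 0.2619]
tool_rot: [2.1, 89.3, -19.9]
ft_force: [0.8, 0.4, -1.8]
opening: 0.0254
```

```bash
python3 - <<'E'
from chips import *
s=sensors.get_state();print(s['tcp_pos'],loc(s['tcp_pos']),s['t'],s['opening'],s['ft_force'])
g=grab('side');im=g['image'][180:320,190:350,::-1];cv2.imwrite('pics/d24.png',cv2.resize(im,None,fx=4,fy=4,interpolation=2))
f=grab('scene','s24');print(chips(f,.02))
plan([.42,-.38,.25],5)
E
```

```text
[ 0.50218932 -0.15101787  0.26186732] [ 0.03358948 -0.13341648] 48.2 0.02542150005686426 [ 0.77446051  0.37297595 -1.80353056]
[([211.0, 218.0], 195, [-0.041, -0.15]), ([205.0, 245.0], 135, [0.05, -0.159])]
plan dx dy dz twist [   5.7 -243.    11. ] 63.0 cur jaw 68.0 q6 -88.5 q1 -20.5 R tool->world
 [[0.002, 0.375, 0.927], [-0.001, 0.927, -0.375], [-1.0, 0.0, 0.002]]
```

View pics/d24.png

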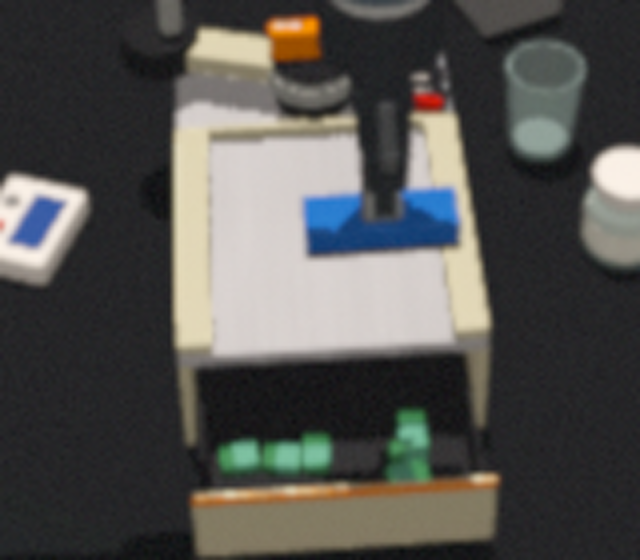

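View pics/s24.png

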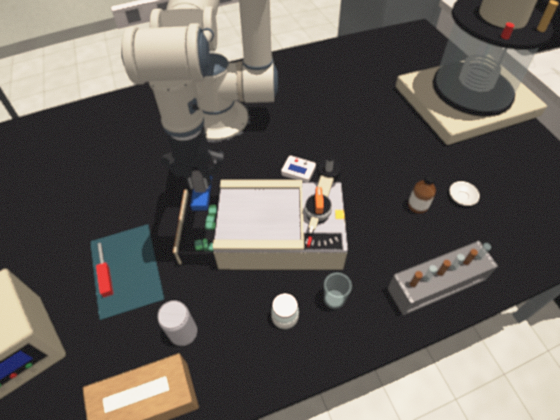

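```bash
python3 - <<'E'
from chips import *
plan([.487,-.365,.262],88)
E
```

```text
plan dx dy dz twist [  -6.2 -203.9   67.5] -20.0 cur jaw 68.0 q6 -88.5 q1 -20.5 R tool->world
 [[0.002, 0.375, 0.927], [-0.001, 0.927, -0.375], [-1.0, 0.0, 0.002]]
```

Request:
carry_out(plan=[{"claw": -1, "dx": -6, "dy": -40, "dz": 13, "twist": -4}, {"claw": -1, "dx": -6, "dy": -80, "dz": 26, "twist": -8}, {"claw": -1, "dx": -6, "dy": -120, "dz": 40, "twist": -12}, {"claw": -1, "dx": -6, "dy": -160, "dz": 54, "twist": -16}, {"claw": -1, "dx": -6, "dy": -204, "dz": 67, "twist": -20}, {"claw": -1, "dx": -6, "dy": -204, "dz": 67, "twist": -20}, {"claw": -1, "dx": -6, "dy": -204, "dz": 67, "twist": -20}])

```text
t: 49.18
tcp_pos: [0.4858, -0.3644, 0.2586]
tool_rot: [132.1, 89.8, 130.0]
ft_force: [0.3, 0.2, -2.9]
opening: 0.0251
```

```bash
python3 - <<'E'
from chips import *
f=grab('wrist','w25')
plan([.487,-.365,.036],88)
E
```

```text
plan dx dy dz twist [223.3  -1.3   1.2] -0.0 cur jaw 88.0 q6 -128.0 q1 -40.1 R tool->world
 [[-0.001, 0.035, 0.999], [0.002, 0.999, -0.035], [-1.0, 0.002, -0.001]]
```

View pics/w25.png

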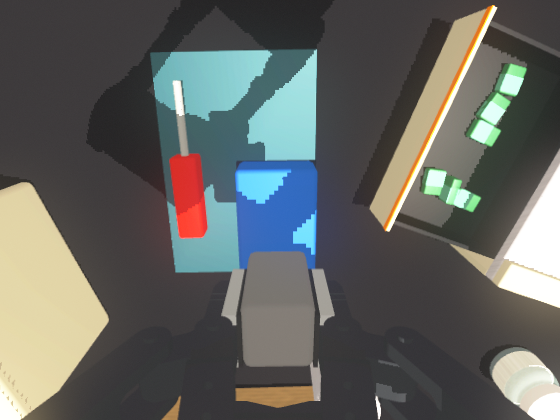

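Request:
carry_out(plan=[{"claw": -1, "dx": 60, "dy": 0, "dz": 0, "twist": 0}, {"claw": -1, "dx": 120, "dy": 0, "dz": 0, "twist": 0}, {"claw": -1, "dx": 170, "dy": 0, "dz": 0, "twist": 0}, {"claw": -1, "dx": 200, "dy": 0, "dz": 0, "twist": 0}, {"claw": -1, "dx": 215, "dy": 0, "dz": 0, "twist": 0}, {"claw": -1, "dx": 222, "dy": 0, "dz": 0, "twist": 0}, {"claw": -1, "dx": 224, "dy": 0, "dz": 0, "twist": 0}, {"claw": -1, "dx": 224, "dy": 0, "dz": 0, "twist": 0}])

```text
t: 50.22
tcp_pos: [0.4867, -0.3655, 0.0378]
tool_rot: [-38.0, 89.9, -40.0]
ft_force: [-0.6, -0.2, -2.6]
opening: 0.0254
```

Request:
carry_out(plan=[{"claw": -1, "dx": 2.5, "dy": 0, "dz": 0, "twist": 0}, {"claw": -1, "dx": 2.5, "dy": 0, "dz": 0, "twist": 0}, {"claw": 0.2, "dx": 2.5, "dy": 0, "dz": 0, "twist": 0}, {"claw": 0.2, "dx": 2.5, "dy": 0, "dz": 0, "twist": 0}, {"claw": 0.2, "dx": 2.5, "dy": 0, "dz": 0, "twist": 0}, {"claw": 0.2, "dx": 0, "dy": 0, "dz": 0, "twist": 0}, {"claw": 0.2, "dx": -30, "dy": 0, "dz": 0, "twist": 0}, {"claw": 0.2, "dx": -80, "dy": 0, "dz": 0, "twist": 0}, {"claw": 0.2, "dx": -140, "dy": 0, "dz": 0, "twist": 0}, {"claw": 0.2, "dx": -200, "dy": 0, "dz": 0, "twist": 0}, {"claw": 1, "dx": -240, "dy": 0, "dz": 0, "twist": 0}, {"claw": 1, "dx": -240, "dy": 0, "dz": 0, "twist": 0}, {"claw": 1, "dx": -240, "dy": 0, "dz": 0, "twist": 0}])

```text
t: 51.85
tcp_pos: [0.486, -0.365, 0.2755]
tool_rot: [143.8, 89.9, 141.7]
ft_force: [-0.0, 0.5, 0.1]
opening: 0.0855
```

```bash
python3 - <<'E'
from chips import *
s=sensors.get_state();print(s['tcp_pos'],s['t'],s['ft_force'])
f=grab('wrist','w26');g=grab('side','d26');a=grab('scene','s26')
im=np.hstack([cv2.resize(g['image'][180:420,180:400,::-1],(400,436)),cv2.resize(a['image'][150:330,85:385,::-1],(400,240)).repeat(1,0) if 0 else cv2.resize(a['image'][150:330,85:385,::-1],(400,436))])
cv2.imwrite('pics/c26.png',im)
E
```

```text
[ 0.48596047 -0.3650175   0.27546542] 51.85 [-0.03971175  0.49599857  0.08340656]
```

View pics/w26.png

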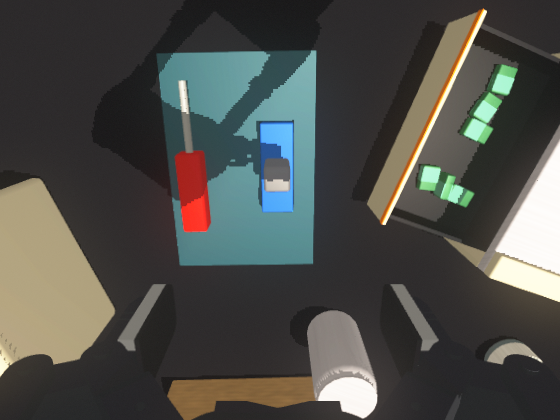

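View pics/c26.png

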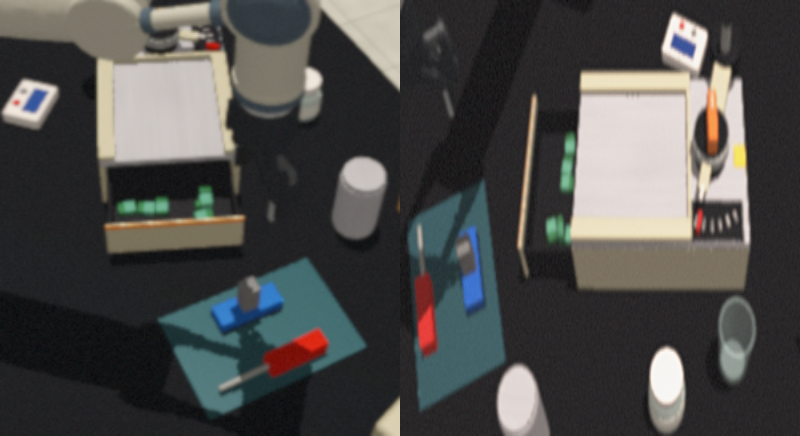

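```bash
python3 - <<'E'
from chips import *
import pickle
a=grab('scene')
for uv in((186,190),(175.5,252)): print(loc(onz(a,uv,.062)),loc(onz(a,uv,.095)))
b=pickle.load(open('f0.pkl','rb'))['side']
for uv in ((185+232/4.4,170+465/4.4),(185+547/4.4,170+447/4.4)): print('shut',loc(onz(b,uv,.062)),loc(onz(b,uv,.095)))
g=grab('side')
f8=pickle.load(open('f8.pkl','rb'))['side']
cv2.imwrite('pics/t.png',cv2.resize(f8['image'][220:330,225:325,::-1],None,fx=5,fy=5,interpolation=2))
E
```

```text
[-0.112112   -0.22658921] [-0.08563    -0.21597137]
[ 0.09590358 -0.22352957] [ 0.11492266 -0.21302149]
shut [-0.09943102 -0.11642886] [-0.09740975 -0.1438303 ]
shut [ 0.10715132 -0.1160245 ] [ 0.10266217 -0.14343868]
```

View pics/t.png

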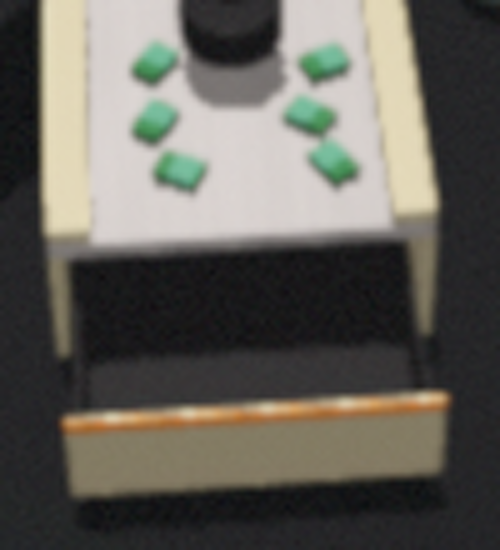

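```bash
python3 -c "
from bench import job_done
print(job_done())"
```

```text
the job is handed in; nothing more can be done
None
```

I did every part of the job in the order asked and handed it in at about 52 s. `job_done()` reports no verdict, so these results rest on my last pictures and readings.

- **Waste tray:** The pin tool tripped the latch through the yellow-framed hole. The tray front moved from about y -0.117 to -0.225 m in the tester's axes, which agrees with fully open (0.105 m).
- **Head:** I loosened the knob by about 76° (1.33 rad) and swung the head to the red mark. Seen from straight above the mark, the pointer sits about 0.01 rad past it. I left that as it was.
- **Knob:** I turned it back until the wrist torque rose to about 2 N m. The bar then measured -22.4°, in line with the tester's x axis, so it is at the stop. At the start it had measured about -19.5°, so it now sits slightly tighter than before.
- **Glass:** Two scraper passes cleared the deck. All six pieces are in the tray, three swept in each pass. The fingers never touched any glass.
- **Tools:** Both are on the mat. The scraper stands on its foot and the pin tool lies beside it. In the last pictures the pin tool looks turned a few degrees from how I set it down, but it is still fully on the mat.
- **Other things:** The bottle, beaker, jar, can and timer look unmoved in the pictures; I did not measure them again at the end.

The mark's inner end measured 83–84 mm from the swivel axis instead of 80 mm. I put this down to calibration error along the radius, which does not affect the head angle.

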